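# Set up the slicing station: cutter inserts onto their pinned bases

### The arm

A 6-joint arm with a two-finger parallel gripper is mounted at the origin on a cart in front of the work surface, level with it; the furniture and walls round the work are solid. World frame = base frame: x ahead of the robot, y to its left, z up, the work surface at z = 0. Lengths are in m, angles in rad, forces in N, time in s.
With the tool pointing down it reaches from about 0.325 to 0.9 m from the base axis. Payload 6.1 kg.
Tool frame: the origin (TCP) lies on the mounting face of the last link; the fingertips stand 182 mm ahead of it and the grasp point (between the pads) lies 164 mm ahead of it; z points along the fingers, y is the direction in which the jaws open and shut (so a half turn about z gives the same grasp; the last joint's range is limited). The gripper opens to 87 mm and grips with 3 to 60 N. Pads are 19 mm wide; open, the fingers measure 117 mm over their backs; the gripper's body (75 mm by 190 mm) begins 51 mm behind the grasp point.
Start: joints at [1.045, 0.22, 1.526, -0, 1.395, -0.126], TCP at [0.243, 0.576, 0.405] pointing down, gripper open.
Joint ranges: [-2.98, 2.98], [-0.91, 2.08], [0.09, 2.57], [-1.24, 4.39], [0.2, 2.65], [-2.68, 2.68]. Speed limits (rad/s): [2.57, 2.57, 3.01, 3.14, 3.14, 3.14].

### API

Orientations are given as a unit quaternion [w, x, y, z].
In Python, from station import r gives the robot as it stands.
- The arm moves only by the tool jog_arm, never from a script. Its argument "commands" is a list that holds one entry, the list of rows, each a list of 6 numbers: the shift along the world's x, y, z in mm, then the turn, a rotation vector about the world's x, y, z in degrees. In form: [[[tx, ty, tz, ax, ay, az], ...]]. A call has 1 to 8 rows; each row is the pose to reach, as a shift and turn from the pose commanded when the call began; what a row does not reach only later rows make up. A row lasts 1/12 s, in which the tool goes at most 41.7 mm and 7.16 degrees, less where a joint would pass 70% of its speed; a pose out of reach is approached as far as the arm can. A call with a gripper value outside its range is refused whole. "gripper" is the opening in per cent of the stroke, from 0 (shut) to 100 (fully open), set as the call begins (left out, the last holds). The fingers move at their own pace and stop on an object; the grip force is fixed at half the most. Time passes only in rows, so rows that repeat a pose let the fingers close. It gives the time, the measured TCP pose, the force and the opening at its end, in the units of the state.
- r.get_obs(): the state, without advancing time (a new reading comes with each control period).
- r.grab_frame(name): name is "scene" or "top" or "wrist"; returns a dict with "frame" (480x640x3 uint8, red, green, blue), "vfov" (degrees; the focal length in pixels is half the picture's height over the tangent of half this angle, whatever the lens; pixels are square), "cx", "cy" (the principal point, pixels), "origin" and "attitude" of the camera in the world. Camera axes: x right, y down, z forward; pixel columns grow to the right and rows downward; lengths in m; the calibration is good to about 2 mm. A picture is of the moment at which its call begins. There is no depth.
- r.hand_in(): hands the job in, once; it reports no verdict.
The state is a dict: "clock": time; "joint_positions": joint angles; "joint_vel": joint speeds; "effort": joint torques, N m; "tool_pos": TCP position; "orientation": TCP orientation; "wrist_force": force on the tool from outside, world axes, zero at the start; "ft_torque": the same for the moment, N m; "grip_width": opening from 0.0 (shut) to 1.0 (fully open).
Only numpy, scipy, OpenCV 4.12 (cv2) and the standard library are available. Lean on these libraries where they do the work, as an engineer would, in place of code of your own. Each camera call takes 0.05 s, during which the arm holds its last target.

### The job

Set up the slicing station: seat every cutter insert that is here flat and fully down on the base whose two pins match its two holes. The smallest insert is still in its clear-lidded compartment: open that compartment only, take the insert out for its base, and leave the lid shut again when you have finished. Do not open the other two compartments, and leave the two tins and the spoon where they stand.

Things in the scene. Friction and masses are not known exactly. Their poses are not given: they have to be found in the camera images.
- insert_xs_center (a point): smallest cutter insert, loose: aluminium plate 80x36x10 mm with a black grip fin upright on its middle (28 mm along the plate, 12 thick, 30 tall; 40 mm over all) and two 11 mm holes straight through, 50 mm apart. Point: centre, 20 mm above the underside; x along the plate through both holes, z up; half a turn is the same. 60 g. Lies flat in compartment a, along it
- insert_s_center (a point): second smallest cutter insert, loose: aluminium plate 96x36x10 mm with a black grip fin upright on its middle (28 mm along the plate, 12 thick, 30 tall; 40 mm over all) and two 11 mm holes straight through, 66 mm apart. Point: centre, 20 mm above the underside; x along the plate through both holes, z up; half a turn is the same. 66 g. Lies on the hob between board and tray, or is absent
- insert_m_center (a point): second longest cutter insert, loose: aluminium plate 112x36x10 mm with a black grip fin upright on its middle (28 mm along the plate, 12 thick, 30 tall; 40 mm over all) and two 11 mm holes straight through, 82 mm apart. Point: centre, 20 mm above the underside; x along the plate through both holes, z up; half a turn is the same. 73 g. Lies on the hob between board and tray, or is absent
- insert_l_center (a point): longest cutter insert, loose: aluminium plate 128x36x10 mm with a black grip fin upright on its middle (28 mm along the plate, 12 thick, 30 tall; 40 mm over all) and two 11 mm holes straight through, 98 mm apart. Point: centre, 20 mm above the underside; x along the plate through both holes, z up; half a turn is the same. 79 g. Lies on the hob between board and tray, or is absent
- base_xs_seat (a point): fixed wooden base of the smallest insert, 86x44x10 mm: two upright steel pins 8 mm across, 50 mm apart, 18 mm tall, the top 6 mm tapered to 3 mm. Point: on the base's upper face midway between the pins; x through both pins, z up. A seated insert's centre is 20 mm above it. Four bases side by side on a board, 57 mm apart, in any order
- base_s_seat (a point): fixed wooden base of the second smallest insert, 102x44x10 mm: two upright steel pins 8 mm across, 66 mm apart, 18 mm tall, the top 6 mm tapered to 3 mm. Point: on the base's upper face midway between the pins; x through both pins, z up. A seated insert's centre is 20 mm above it. Four bases side by side on a board, 57 mm apart, in any order
- base_m_seat (a point): fixed wooden base of the second longest insert, 118x44x10 mm: two upright steel pins 8 mm across, 82 mm apart, 18 mm tall, the top 6 mm tapered to 3 mm. Point: on the base's upper face midway between the pins; x through both pins, z up. A seated insert's centre is 20 mm above it. Four bases side by side on a board, 57 mm apart, in any order
- base_l_seat (a point): fixed wooden base of the longest insert, 134x44x10 mm: two upright steel pins 8 mm across, 98 mm apart, 18 mm tall, the top 6 mm tapered to 3 mm. Point: on the base's upper face midway between the pins; x through both pins, z up. A seated insert's centre is 20 mm above it. Four bases side by side on a board, 57 mm apart, in any order
- lid_a (a joint): clear hinged lid of compartment a, which holds the smallest insert: 0 rad shut, grows to 2.1 as it swings up and back about its far edge (1.57 upright). Stiff hinge (0.06 N m): the lid stays where it is left
- lid_a_fin (a point): centre of the upright grip fin on that lid, 15 mm in from the front edge: 22 mm front to back, 10 mm thick (the way the hinge runs), standing 22 mm above the lid; 97 mm in front of the hinge line and 15 mm above it when shut. x points from the front to the hinge, z up out of the lid; both turn with the lid
- lid_a_hinge (a point): middle of that lid's hinge line; y along the hinge, x and z turn with the lid (shut: x away from the front, z up). Below it is an open white box, 112 mm front to back, 76 wide, 46 high, 3 mm walls and floor; its centre is 56 mm in front of the hinge. Three such stand in a row, 78 mm apart, on a grey tray, in any order
- lid_b (a joint): clear hinged lid of compartment b, which holds a round pusher disc: 0 rad shut, grows to 2.1 as it swings up and back about its far edge (1.57 upright). Stiff hinge (0.06 N m): the lid stays where it is left
- lid_b_fin (a point): centre of the upright grip fin on that lid, 15 mm in from the front edge: 22 mm front to back, 10 mm thick (the way the hinge runs), standing 22 mm above the lid; 97 mm in front of the hinge line and 15 mm above it when shut. x points from the front to the hinge, z up out of the lid; both turn with the lid
- lid_b_hinge (a point): middle of that lid's hinge line; y along the hinge, x and z turn with the lid (shut: x away from the front, z up). Below it is an open white box, 112 mm front to back, 76 wide, 46 high, 3 mm walls and floor; its centre is 56 mm in front of the hinge. Three such stand in a row, 78 mm apart, on a grey tray, in any order
- lid_c (a joint): clear hinged lid of compartment c, which holds a comb: 0 rad shut, grows to 2.1 as it swings up and back about its far edge (1.57 upright). Stiff hinge (0.06 N m): the lid stays where it is left
- lid_c_fin (a point): centre of the upright grip fin on that lid, 15 mm in from the front edge: 22 mm front to back, 10 mm thick (the way the hinge runs), standing 22 mm above the lid; 97 mm in front of the hinge line and 15 mm above it when shut. x points from the front to the hinge, z up out of the lid; both turn with the lid
- lid_c_hinge (a point): middle of that lid's hinge line; y along the hinge, x and z turn with the lid (shut: x away from the front, z up). Below it is an open white box, 112 mm front to back, 76 wide, 46 high, 3 mm walls and floor; its centre is 56 mm in front of the hinge. Three such stand in a row, 78 mm apart, on a grey tray, in any order
- tin_b: bystander: squat food tin, 75 mm across, 58 mm high; origin at the centre of its underside
- sardine_tin: bystander: flat oblong tin, 63 x 105 x 26 mm; origin at the centre of its underside
- teaspoon: bystander: teaspoon, 139 x 30 x 10 mm, lying flat; origin at the centre of its underside

How it is judged:
On the way, in this order (a step that is already met when the one before it is completed fails the run):
1. the lid of the compartment that holds the smallest insert is opened (past 0.7 rad) (value of joint lid_a above 0.7 rad), for 0.2 s.
2. the smallest insert is seated on its base (horizontal distance between insert_xs_center and base_xs_seat below 0.005 m and z of insert_xs_center in the frame of base_xs_seat between 0.017 and 0.0225 m and angle between the x axis of insert_xs_center and the x axis of base_xs_seat, either way round below 0.1 rad and angle between insert_xs_center's own z axis and vertical below 0.06 rad), for 0.2 s.
At the end, for the whole second after the job is handed in: Every insert present lies on the base with its own pin spacing: centre within 5 mm of the seat point sideways, within 2.5 mm of fully down, turned within 0.1 rad of the pins' line (either way round), tilted less than 0.06 rad; all three lids are shut to within 0.1 rad (all of step 2 and horizontal distance between insert_s_center and base_s_seat below 0.005 m and z of insert_s_center in the frame of base_s_seat between 0.017 and 0.0225 m and angle between the x axis of insert_s_center and the x axis of base_s_seat, either way round below 0.1 rad and angle between each of insert_s_center, insert_m_center, insert_l_center's own z axis and vertical below 0.06 rad and horizontal distance between insert_m_center and base_m_seat below 0.005 m and z of insert_m_center in the frame of base_m_seat between 0.017 and 0.0225 m and angle between the x axis of insert_m_center and the x axis of base_m_seat, either way round below 0.1 rad and horizontal distance between insert_l_center and base_l_seat below 0.005 m and z of insert_l_center in the frame of base_l_seat between 0.017 and 0.0225 m and angle between the x axis of insert_l_center and the x axis of base_l_seat, either way round below 0.1 rad and value of joint each of lid_a, lid_b, lid_c below 0.1 rad); the robot touches nothing.
It fails at once if another compartment is opened (more than 0.25 rad) (value of joint any of lid_b, lid_c above 0.25 rad).
It fails at once if a bystander is pushed more than 50 mm or knocked over (distance of any of tin_b, sardine_tin, teaspoon from where it was at the start of the episode above 0.05 m or angle between any of tin_b, sardine_tin, teaspoon's own z axis and vertical above 0.7 rad).
Of insert_s, insert_m, insert_l only 2 to 3 are there at a start; the rules pass over those that are not, and their reading is None.
At some moment in a run one of insert_s, insert_m, insert_l may be knocked a few centimetres aside while the robot is not near it.
Once in a run the grip may slacken for a moment while it holds something.
It also fails if it takes over 200 s, if anything falls off the work surface, if the arm or the gripper's body presses on something with over 40 N, if the wrist force passes 120 N, or if a joint passes its speed limit or range.

## Working session

There is one attempt and no reset: what is moved stays moved. The work goes in short steps, Python scripts to look and compute and a tool call to move; the robot and the scene stay as the last step left them, time stands still between calls to the robot, and variables do not carry over. Pictures are saved under pics/ and viewed, and the job is handed in when it is done.

Besides the shell and the picture viewer there is one more tool, called after ">>>" by a JSON object that holds its "method" and its "body", one argument or row to a line. jog_arm: Moves the arm, as the interface text tells. Its arguments: {"type":"object","properties":{"commands":{"type":"array","items":{"type":"array","items":{"type":"array","items":{"type":"number"}}}},"gripper":{"type":"number"}},"required":["commands"]}

```bash
mkdir -p pics; ls; cat > h.py <<'E'
from station import r
import numpy as np, cv2
from scipy.spatial.transform import Rotation as R
def grab(name,fn=None):
    d=r.grab_frame(name)
    if fn: cv2.imwrite('pics/'+fn,cv2.cvtColor(d['frame'],cv2.COLOR_RGB2BGR))
    return d
def rot(a):
    a=np.array(a,float)
    if a.shape==(3,3): return a
    return R.from_quat([a[1],a[2],a[3],a[0]]).as_matrix()
def foc(d): return 240/np.tan(np.radians(d['vfov'])/2)
def px2w(d,u,v,z):
    f=foc(d); ray=rot(d['attitude'])@np.array([(u-d['cx'])/f,(v-d['cy'])/f,1.])
    o=np.array(d['origin']); return o+ray*(z-o[2])/ray[2]
def w2px(d,p):
    q=rot(d['attitude']).T@(np.array(p,float)-np.array(d['origin'])); f=foc(d)
    return np.array([d['cx']+f*q[0]/q[2],d['cy']+f*q[1]/q[2]])
def st():
    o=r.get_obs(); print('t',round(o['clock'],2),'tcp',np.round(o['tool_pos'],4),'q',np.round(o['orientation'],4),'F',np.round(o['wrist_force'],1),'g',round(o['grip_width'],3),'j',np.round(o['joint_positions'],3)); return o
E
python3 - <<'E'
from h import *
for n in ['scene','top','wrist']:
    d=grab(n,n+'0.png'); print(n,d['vfov'],d['cx'],d['cy'],d['origin'],np.round(d['attitude'],4),d.keys())
st()
E
```

```text
pics
scene 47.490202748064476 322.7222978956519 234.7606414648163 [ 0.16566797 -0.61022683  0.95117793] [-0.3352  0.8906 -0.2866  0.1114] dict_keys(['frame', 'vfov', 'cx', 'cy', 'origin', 'attitude'])
top 42.24880971218728 316.34478711067396 233.16256983410142 [ 0.43936326 -0.00824944  1.57932676] [-0.0427  0.712  -0.6997  0.0408] dict_keys(['frame', 'vfov', 'cx', 'cy', 'origin', 'attitude'])
wrist 67.91272363961416 318.7137909616923 237.7587512534148 [0.17036349 0.60548985 0.3825159 ] [0.1195 0.8247 0.5472 0.0783] dict_keys(['frame', 'vfov', 'cx', 'cy', 'origin', 'attitude'])
t 0.15 tcp [0.2432 0.5755 0.4039] q [-2.000e-04  1.986e-01  9.801e-01 -7.000e-04] F [-0.3 -0.7  0.2] g 0.996 j [ 1.045  0.221  1.527 -0.     1.395 -0.126]
```

View pics/scene0.png

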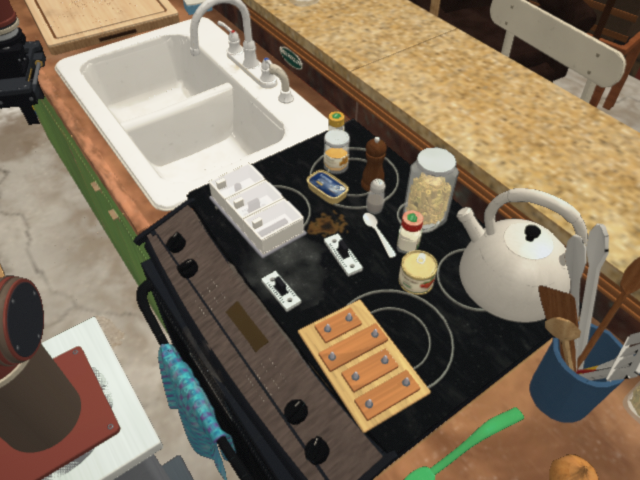

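View pics/top0.png

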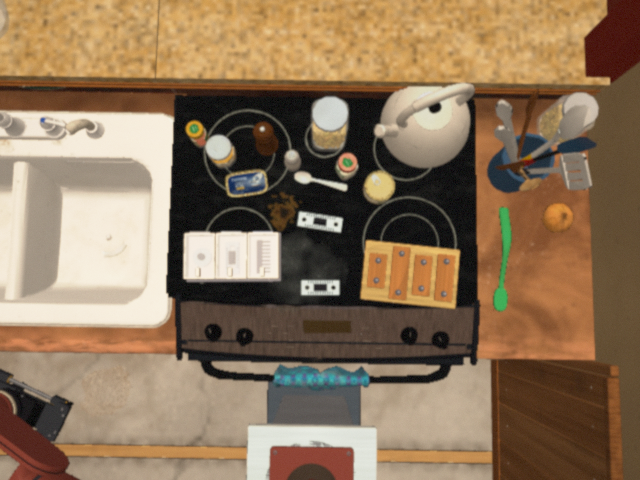

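View pics/wrist0.png

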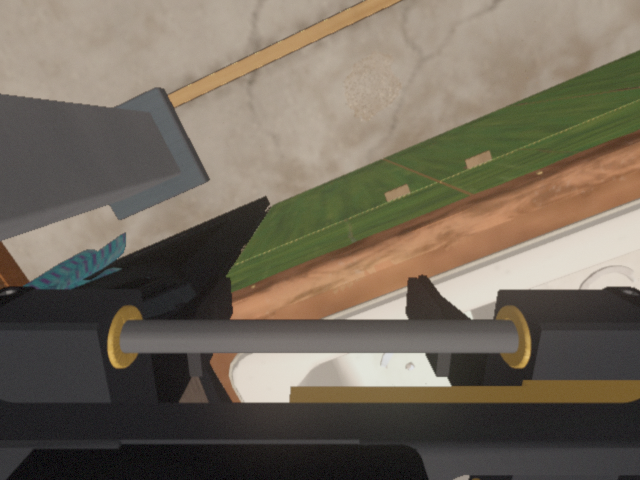

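```bash
python3 - <<'E'
import cv2
a=cv2.imread('pics/top0.png'); 
cv2.imwrite('pics/top0a.png',cv2.resize(a[195:315,170:330],None,fx=5,fy=5,interpolation=cv2.INTER_CUBIC))
cv2.imwrite('pics/top0b.png',cv2.resize(a[195:315,310:470],None,fx=5,fy=5,interpolation=cv2.INTER_CUBIC))
s=cv2.imread('pics/scene0.png'); 
cv2.imwrite('pics/scene0a.png',cv2.resize(s[150:300,200:400],None,fx=4,fy=4,interpolation=cv2.INTER_CUBIC))
E
```

```text
(no output)
```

View pics/top0a.png

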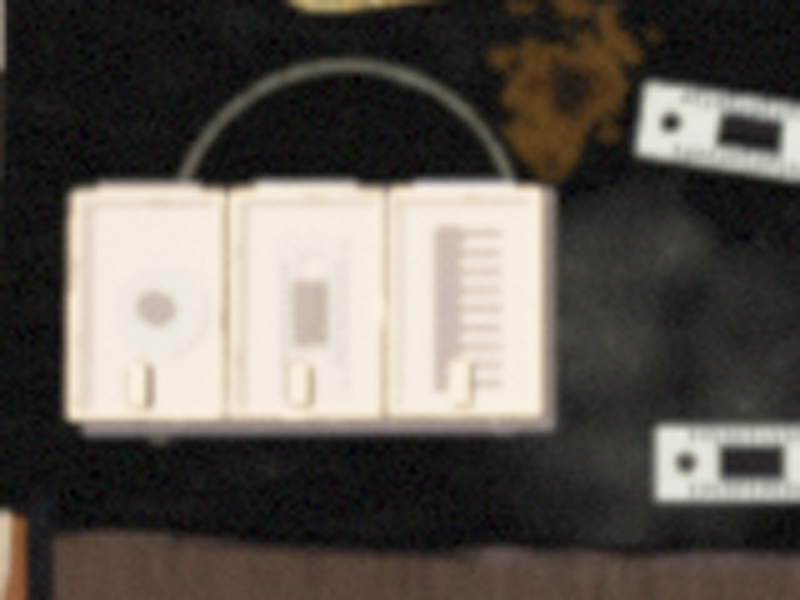

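View pics/top0b.png

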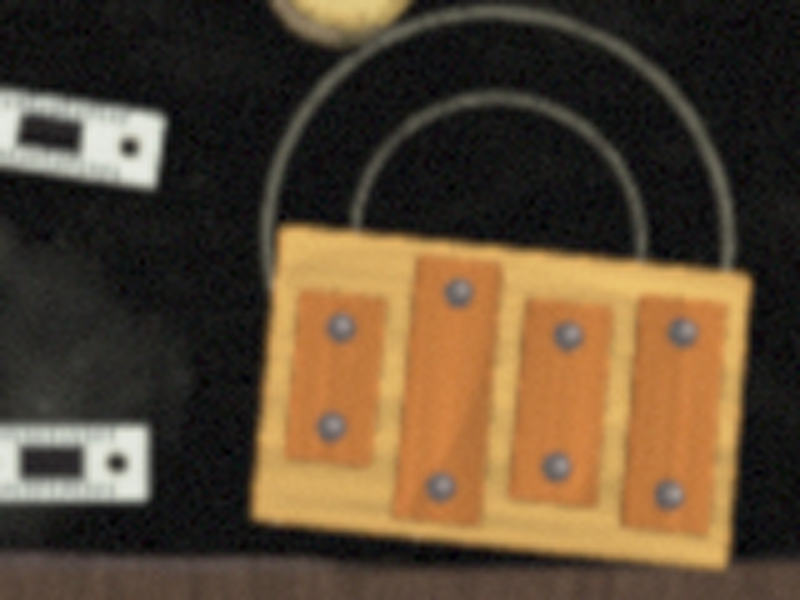

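View pics/scene0a.png

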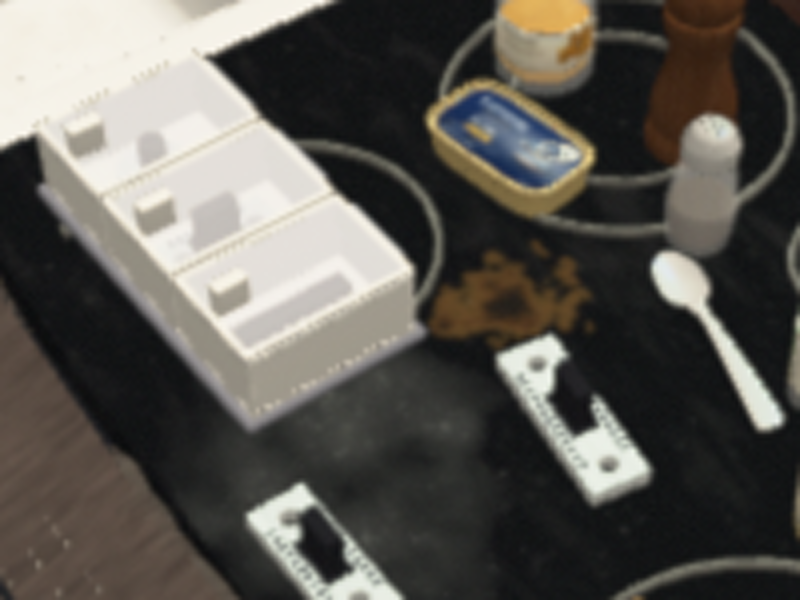

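```bash
python3 - <<'E'
from h import *
d=grab('top'); e=grab('scene')
def A(u,v): return 170+u/5-.4,195+v/5-.4
def B(u,v): return 310+u/5-.4,195+v/5-.4
def C(u,v): return 200+u/4-.4,150+v/4-.4
P={'xs1':(340,326),'xs2':(330,426),'l1':(459,292),'l2':(441,488),'s1':(568,335),'s2':(556,467),'m1':(683,332),'m2':(670,495)}
Q={k:px2w(d,*B(*p),.037)[:2] for k,p in P.items()}  # rough pin top z
for k in ['xs','l','s','m']:
    a,b=Q[k+'1'],Q[k+'2']; v=a-b; print(k,np.round((a+b)/2,4),'len',np.linalg.norm(v).round(4),'ang',np.degrees(np.arctan2(v[1],v[0])).round(1))
h1=px2w(d,*A(670,122),.01);h2=px2w(d,*B(130,146),.01)
g1=px2w(d,*A(686,462),.01);g2=px2w(d,*B(117,462),.01)
for a,b in((h1,h2),(g1,g2)):
    v=a-b; print((a+b)/2,np.linalg.norm(v),np.degrees(np.arctan2(v[1],v[0])))
# scene: far insert holes
print(px2w(e,*C(538,363),.01),px2w(e,*C(608,464),.01))
for n,(u,v) in {'b':(135,366),'a':(298,366),'c':(459,366)}.items():
    print('fin',n,px2w(d,*A(u,v),.075))
for n,(u,v) in {'tl':(68,190),'tr':(552,187),'bl':(66,415),'br':(548,420)}.items():
    print(n,px2w(d,*A(u,v),.05))
E
```

```text
xs [ 0.5335 -0.1536] len 0.05 ang -5.3
l [ 0.5277 -0.2107] len 0.0978 ang -5.1
s [ 0.5231 -0.2662] len 0.0658 ang -5.3
m [ 0.518 -0.323] len 0.0811 ang -4.9
[ 0.65599536 -0.01007772  0.01      ] 0.08251816305512877 82.3883782130094
[ 0.48930365 -0.01369143  0.01      ] 0.06597499920048851 91.00801953250914
[0.66657993 0.02960912 0.01      ] [ 0.6542421  -0.05130661  0.01      ]
fin b [0.52835174 0.28608374 0.075     ]
fin a [0.52973787 0.20707245 0.075     ]
fin c [0.53110675 0.12904427 0.075     ]
tl [0.61654452 0.32774548 0.05      ]
tr [0.6222318  0.08769108 0.05      ]
bl [0.5051382  0.32394497 0.05      ]
br [0.50684941 0.08682552 0.05      ]
```

>>> {"method": "jog_arm", "body": {
  "commands": [
    [[25, -36, 0, 0, 0, 5], [50, -72, 0, 0, 0, 10], [75, -108, 0, 0, 0, 15], [98, -142, 0, 0, 0, 19], [120, -174, 0, 0, 0, 22], [140, -200, 0, 0, 0, 24], [160, -225, 0, 0, 0, 24], [180, -250, 0, 0, 0, 24]]
  ]
}}

```text
clock: 0.92
tool_pos: [0.424, 0.324, 0.4049]
orientation: [0.0, -0.009, 1.0, 0.0]
wrist_force: [0.8, 0.7, -0.2]
grip_width: 1.004
```

>>> {"method": "jog_arm", "body": {
  "commands": [
    [[20, -30, 0, 0, 0, 0], [40, -60, 0, 0, 0, 0], [60, -90, 0, 0, 0, 0], [75, -110, -10, 0, 0, 0], [80, -119, -40, 0, 0, 0], [80, -119, -70, 0, 0, 0], [80, -119, -80, 0, 0, 0], [80, -119, -80, 0, 0, 0]]
  ]
}}

```text
clock: 1.58
tool_pos: [0.5019, 0.2062, 0.3212]
orientation: [-0.003, -0.009, 1.0, -0.001]
wrist_force: [-0.1, 0.2, 0.6]
grip_width: 1.002
```

```bash
python3 - <<'E'
from h import *
st(); d=grab('wrist','w1.png'); print(d['origin'],np.round(rot(d['attitude']),3).tolist())
E
```

```text
t 1.58 tcp [0.5019 0.2062 0.3212] q [-3.5e-03 -9.3e-03  1.0e+00 -8.0e-04] F [-0.1  0.2  0.6] g 1.002 j [ 0.244  0.103  1.821  0.     1.224 -1.345]
[0.4228743  0.20454097 0.30053907] [[-0.019, 0.961, 0.276], [1.0, 0.019, 0.004], [-0.002, 0.276, -0.961]]
```

View pics/w1.png

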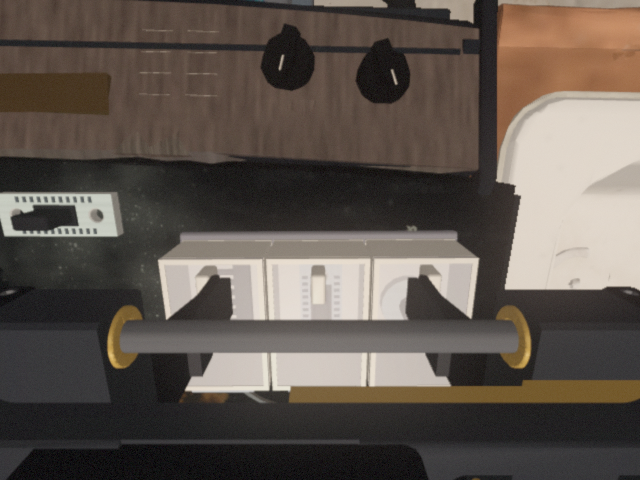

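```bash
python3 - <<'E'
from h import *
d=grab('wrist')
a=cv2.imread('pics/w1.png'); cv2.imwrite('pics/w1a.png',cv2.resize(a[220:400,160:480],None,fx=2.5,fy=2.5,interpolation=cv2.INTER_CUBIC))
print(px2w(d,319,290,.07), px2w(d,319,260,.052),px2w(d,319,240,.006),px2w(d,266,260,.052),px2w(d,368,260,.052))
print(w2px(d,[.5019,.2062,.3212-.164]))
E
```

```text
[0.53015369 0.20717814 0.07      ] [0.51403668 0.20685995 0.052     ] [0.51218531 0.20682482 0.006     ] [0.51482043 0.16731694 0.052     ] [0.51331224 0.24341038 0.052     ]
[318.08123399 313.58795286]
```

View pics/w1a.png

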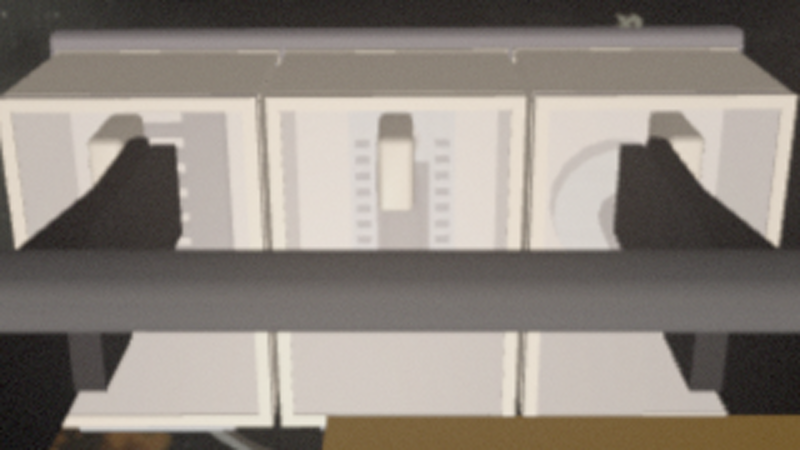

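>>> {"method": "jog_arm", "body": {
  "commands": [
    [[10, 0.5, -20, 0, 0, 0], [20, 0.7, -40, 0, 0, 0], [27, 0.7, -55, 0, 0, 0], [27, 0.7, -65, 0, 0, 0], [27, 0.7, -72, 0, 0, 0], [27, 0.7, -76, 0, 0, 0], [27, 0.7, -76, 0, 0, 0], [27, 0.7, -76, 0, 0, 0]]
  ],
  "gripper": 40
}}

```text
clock: 2.35
tool_pos: [0.5303, 0.2077, 0.2497]
orientation: [0.001, -0.01, 1.0, 0.0]
wrist_force: [-0.3, 0.3, 1.4]
grip_width: 0.481
```

```bash
python3 - <<'E'
from h import *
st(); d=grab('wrist','w2.png'); e=grab('scene','s2.png'); s=cv2.imread('pics/s2.png'); 
cv2.imwrite('pics/s2a.png',cv2.resize(s[130:280,180:380],None,fx=4,fy=4,interpolation=cv2.INTER_CUBIC))
E
```

```text
t 2.35 tcp [0.5303 0.2077 0.2497] q [ 5.0e-04 -9.8e-03  1.0e+00  1.0e-04] F [-0.3  0.3  1.4] g 0.481 j [ 0.235  0.252  1.8    0.     1.089 -1.356]
```

View pics/w2.png

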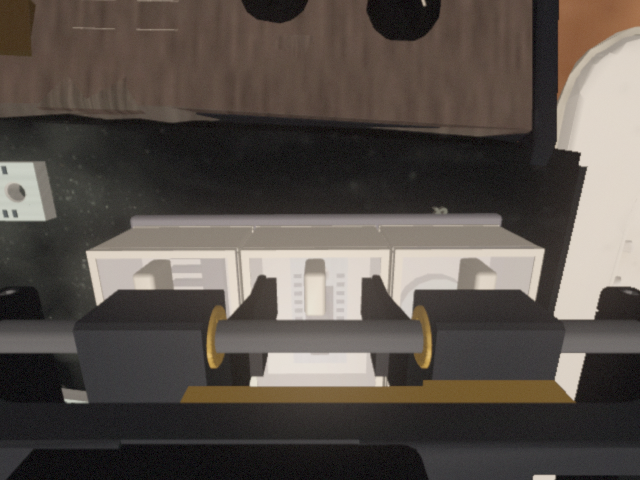

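View pics/s2a.png

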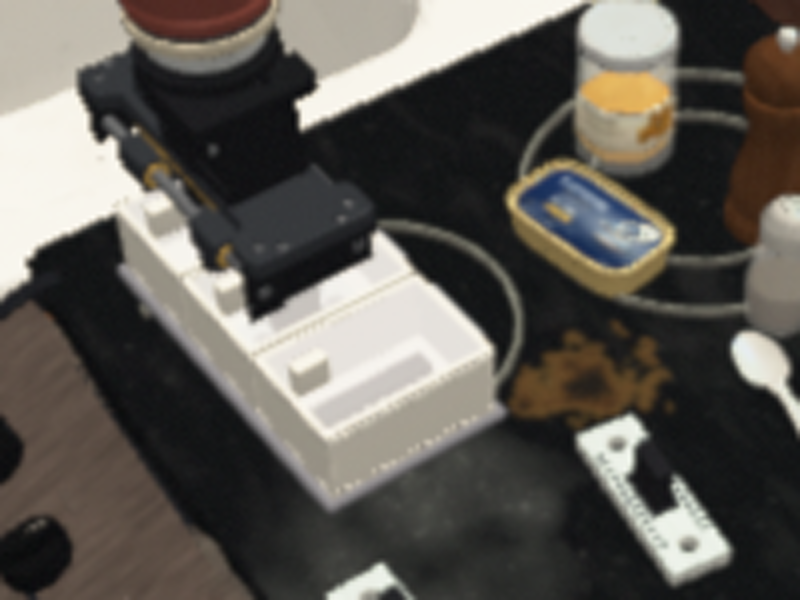

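```bash
python3 - <<'E'
from h import *
d=grab('wrist','w3.png');a=cv2.imread('pics/w3.png'); cv2.imwrite('pics/w3a.png',cv2.resize(a[220:400,220:420],None,fx=4,fy=3.3,interpolation=cv2.INTER_CUBIC))
o=st()
for p in [(.530,.207,.068),(.519,.207,.079),(.541,.207,.079),(.519,.207,.057)]: print(w2px(d,p))
print('tip',w2px(d,[.5303,.2077,.068]))
E
```

```text
t 2.5 tcp [0.5305 0.2076 0.2498] q [ 8.0e-04 -9.6e-03  1.0e+00  2.0e-04] F [-0.3 -0.1 -0.4] g 0.422 j [ 0.235  0.251  1.8   -0.     1.089 -1.355]
[317.6587263  297.21237131]
[318.04950807 285.96040773]
[317.16379267 328.69954028]
[318.11368492 268.26837149]
tip [319.062364   297.79000856]
```

View pics/w3a.png

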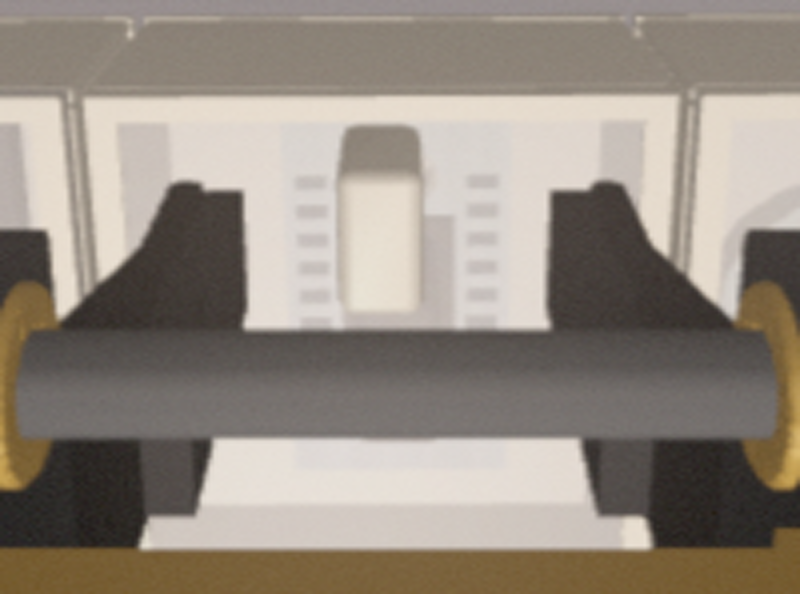

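```bash
python3 - <<'E'
from h import *
from scipy.optimize import least_squares
import copy
d=grab('wrist'); 
D1=copy.deepcopy(d); D1['origin']=[0.4228743,0.20454097,0.30053907]; D1['attitude']=np.array([[-0.019,0.961,0.276],[1,.019,.004],[-.002,.276,-.961]])
D1R=D1['attitude']; u,s,v=np.linalg.svd(D1R); D1['attitude']=u@v
# params xf, ztop, 22mm deep,22 tall
def f(p):
    x,z=p; r=[]
    for D,rows in((D1,(264.8,275.2,303.6)),(d,(258,273,315.2))):
        for q,w in zip([(x-.011,z-.022),(x-.011,z),(x+.011,z)],rows): r.append(w2px(D,[q[0],.207,q[1]])[1]-w)
    return r
s=least_squares(f,[.53,.078]); print(s.x,s.fun)
print(px2w(d,315,290,.078),px2w(D1,318.4,290,.078))
E
```

```text
[0.52722578 0.07040475] [-0.24604598  0.41156394  0.87997296 -0.39452166  0.20332402 -0.59255757]
[0.52146487 0.2055905  0.078     ] [0.52363959 0.20588287 0.078     ]
```

>>> {"method": "jog_arm", "body": {
  "commands": [
    [[-3, -1.8, -6, 0, 0, 0], [-3, -1.8, -12, 0, 0, 0], [-3, -1.8, -16, 0, 0, 0], [-3, -1.8, -16, 0, 0, 0], [-3, -1.8, -16, 0, 0, 0]]
  ]
}}

```text
clock: 2.97
tool_pos: [0.528, 0.2059, 0.2396]
orientation: [0.0, -0.01, 1.0, -0.0]
wrist_force: [-22.7, -5.8, 49.8]
grip_width: 0.403
```

>>> {"method": "jog_arm", "body": {
  "commands": [
    [[0, 0, 0, 0, 0, 0], [0, 0, 0, 0, 0, 0], [0, 0, 0, 0, 0, 0], [0, 0, 0, 0, 0, 0], [0, 0, 0, 0, 0, 0], [0, 0, 0, 0, 0, 0]]
  ],
  "gripper": 0
}}

```text
clock: 3.47
tool_pos: [0.5302, 0.2059, 0.24]
orientation: [0.005, -0.01, 1.0, 0.0]
wrist_force: [-8.4, -4.9, 38.8]
grip_width: 0.112
```

>>> {"method": "jog_arm", "body": {
  "commands": [
    [[0, 0, 3, 0, 0, 0], [0, 0, 6, 0, 0, 0], [0, 0, 7, 0, 0, 0], [0, 0, 7, 0, 0, 0]]
  ]
}}

```text
clock: 3.8
tool_pos: [0.5299, 0.2056, 0.2414]
orientation: [0.005, -0.009, 1.0, 0.001]
wrist_force: [12.7, 1.3, -4.0]
grip_width: 0.11
```

```bash
python3 - <<'E'
from h import *
d=grab('wrist','w4.png');st()
E
```

```text
t 3.85 tcp [0.5299 0.2056 0.2412] q [ 5.100e-03 -9.400e-03  9.999e-01  7.000e-04] F [11.3  1.4 -3.1] g 0.113 j [ 2.320e-01  2.580e-01  1.810e+00 -1.000e-03  1.063e+00 -1.358e+00]
```

View pics/w4.png

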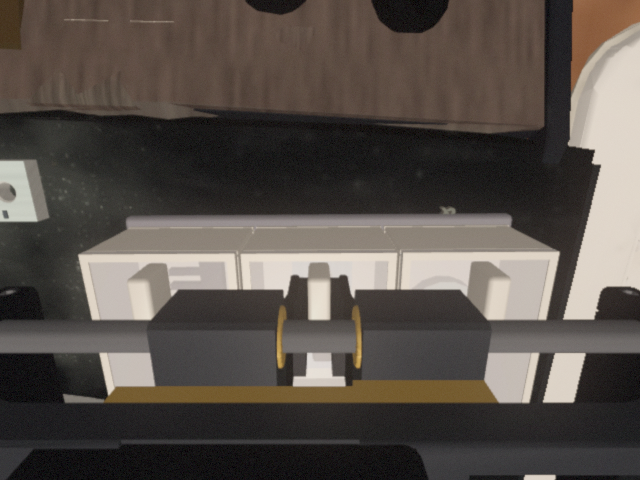

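>>> {"method": "jog_arm", "body": {
  "commands": [
    [[8, 0.2, 4, 0, 2.5, 0], [16.7, 0.3, 7.8, -0.1, 5, 0], [25, 0.5, 11.2, -0.1, 7.5, 0], [34, 0.6, 14.2, -0.2, 10, 0], [43, 0.8, 16.8, -0.2, 12.5, 0], [51.7, 1, 19, -0.3, 15, 0], [51.7, 1, 19, -0.3, 15, 0]]
  ]
}}

```text
clock: 4.43
tool_pos: [0.5822, 0.2065, 0.2586]
orientation: [-0.128, -0.009, 0.992, -0.0]
wrist_force: [11.7, 3.2, -7.0]
grip_width: 0.111
```

```bash
python3 - <<'E'
from h import *
d=grab('scene','s5.png');st()
s=cv2.imread('pics/s5.png'); 
cv2.imwrite('pics/s5a.png',cv2.resize(s[100:280,150:390],None,fx=3.3,fy=3.3,interpolation=cv2.INTER_CUBIC))
E
```

```text
t 4.48 tcp [0.5818 0.2065 0.2584] q [-1.269e-01 -8.900e-03  9.919e-01 -5.000e-04] F [12.1  2.6 -6.1] g 0.113 j [ 0.201  0.432  1.559  0.048  1.401 -1.402]
```

View pics/s5a.png

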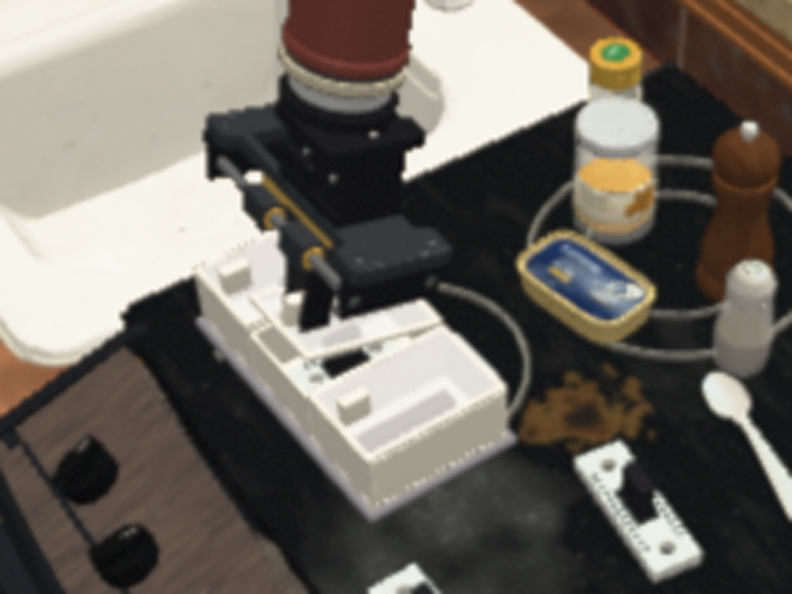

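>>> {"method": "jog_arm", "body": {
  "commands": [
    [[9, 0.2, 1.7, 0, 2.5, 0], [18.2, 0.3, 3.2, -0.1, 5, 0], [27.3, 0.5, 4.2, -0.1, 7.5, 0], [36.5, 0.7, 4.9, -0.2, 10, 0], [45.7, 0.8, 5, -0.2, 12.5, 0], [54.9, 1, 4.9, -0.3, 15, 0], [64, 1.1, 4.3, -0.3, 17.5, 0], [73.3, 1.3, 3.4, -0.4, 20, 0]]
  ]
}}

```text
clock: 5.15
tool_pos: [0.6542, 0.208, 0.2597]
orientation: [-0.298, -0.009, 0.955, -0.002]
wrist_force: [10.9, 4.7, -13.0]
grip_width: 0.113
```

>>> {"method": "jog_arm", "body": {
  "commands": [
    [[9, 0.2, -1.5, 0, 2.5, 0], [18.1, 0.3, -3.2, -0.1, 5, 0], [27, 0.5, -5.4, -0.1, 7.5, 0], [35.9, 0.6, -7.9, -0.2, 10, 0], [44.6, 0.8, -10.8, -0.2, 12.5, 0], [53.2, 1, -14.1, -0.3, 15, 0], [53.2, 1, -14.1, -0.3, 15, 0]]
  ]
}}

```text
clock: 5.73
tool_pos: [0.7063, 0.2091, 0.2429]
orientation: [-0.423, -0.008, 0.906, -0.004]
wrist_force: [7.4, 4.1, -7.9]
grip_width: 0.11
```

```bash
python3 - <<'E'
from h import *
d=grab('scene','s6.png');st()
s=cv2.imread('pics/s6.png'); 
cv2.imwrite('pics/s6a.png',cv2.resize(s[100:280,150:390],None,fx=3.3,fy=3.3,interpolation=cv2.INTER_CUBIC))
E
```

```text
t 5.78 tcp [0.7063 0.2092 0.2434] q [-0.4218 -0.0083  0.9066 -0.0038] F [  6.9   3.4 -11.9] g 0.111 j [ 0.158  0.966  0.878  0.128  2.16  -1.409]
```

View pics/s6a.png

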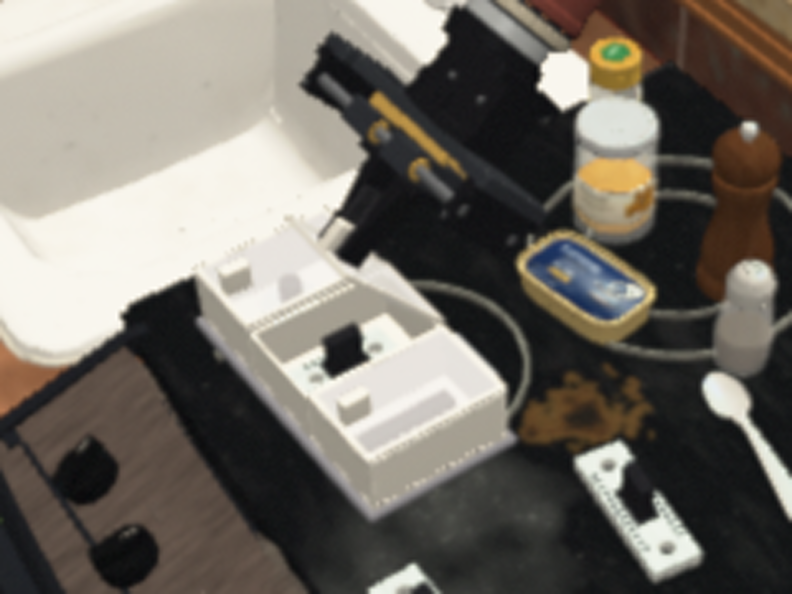

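>>> {"method": "jog_arm", "body": {
  "commands": [
    [[0, 0, 0, 0, 0, 0], [0, 0, 0, 0, 0, 0], [0, 0, 0, 0, 0, 0], [0, 0, 0, 0, 0, 0]]
  ],
  "gripper": 35
}}

```text
clock: 6.12
tool_pos: [0.7053, 0.2088, 0.2482]
orientation: [-0.423, -0.009, 0.906, -0.004]
wrist_force: [0.4, 0.7, -0.1]
grip_width: 0.311
```

>>> {"method": "jog_arm", "body": {
  "commands": [
    [[5, 0, 10, 0, 0, 0], [5, 0, 25, 0, 0, 0], [0, 0, 45, 0, -5, 0], [-10, 0, 70, 0, -11, 0], [-25, 0, 90, 0, -18, 0], [-45, 0, 105, 0, -25, 0], [-65, -1, 115, 0, -32, 0], [-85, -2, 120, 0, -38, 0]]
  ]
}}

```text
clock: 6.78
tool_pos: [0.6201, 0.2069, 0.3734]
orientation: [-0.098, -0.007, 0.995, -0.006]
wrist_force: [-0.6, 0.3, 0.4]
grip_width: 0.351
```

>>> {"method": "jog_arm", "body": {
  "commands": [
    [[-25, 0, 5, 0, -6, 0], [-55, 0, 8, 0, -12, 0], [-85, 0, 8, 0, -12, 0], [-115, 0, 5, 0, -12, 0], [-115, 0, 0, 0, -12, 0], [-115, 0, 0, 0, -12, 0]]
  ],
  "gripper": 0
}}

```text
clock: 7.28
tool_pos: [0.5042, 0.207, 0.3694]
orientation: [0.001, -0.006, 1.0, -0.007]
wrist_force: [-0.3, -0.4, -0.0]
grip_width: 0.025
```

```bash
python3 - <<'E'
from h import *
d=grab('scene','s7.png');st();grab('wrist','w7.png')
s=cv2.imread('pics/s7.png'); 
cv2.imwrite('pics/s7a.png',cv2.resize(s[50:280,110:410],None,fx=2.6,fy=2.6,interpolation=cv2.INTER_CUBIC))
E
```

```text
t 7.33 tcp [0.5054 0.207  0.3698] q [ 0.0011 -0.0061  1.     -0.0074] F [ 0.  -0.   1.1] g 0.019 j [ 0.249  0.062  1.77  -0.015  1.312 -1.33 ]
```

View pics/s7a.png

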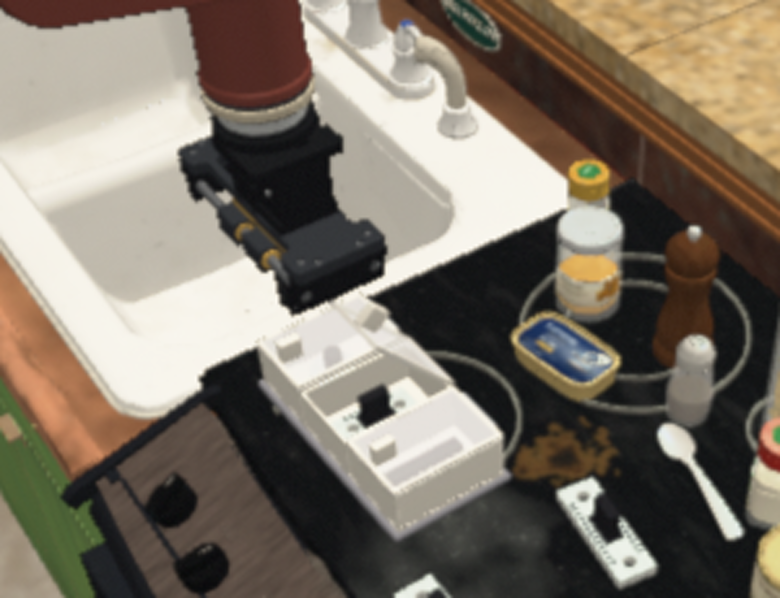

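View pics/w7.png

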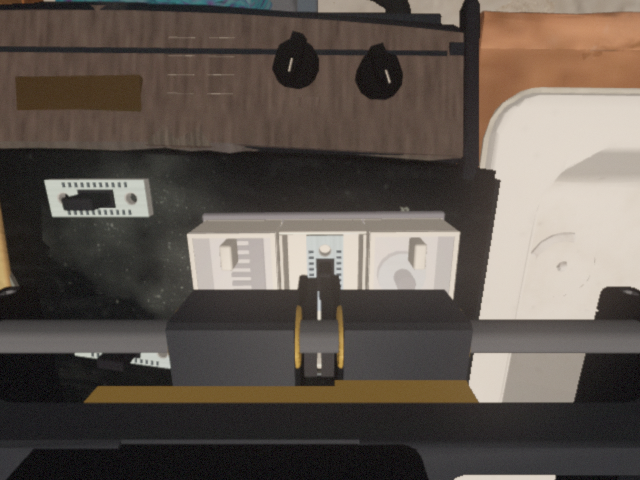

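>>> {"method": "jog_arm", "body": {
  "commands": [
    [[0, 0, -20, 0, 0, 0], [0, 0, -45, 0, 0, 0], [0, 0, -65, 0, 0, 0], [0, 0, -75, 0, 0, 0], [10, 0, -75, 0, 0, 0], [22, 0, -75, 0, 0, 0], [34, 0, -75, 0, 0, 0], [46, 0, -75, 0, 0, 0]]
  ]
}}

```text
clock: 8.05
tool_pos: [0.5537, 0.207, 0.2951]
orientation: [0.001, -0.006, 1.0, -0.007]
wrist_force: [-1.2, -0.5, 1.9]
grip_width: 0.005
```

>>> {"method": "jog_arm", "body": {
  "commands": [
    [[12, 0, 0, 0, 0, 0], [24, 0, 0, 0, 0, 0], [36, 0, 0, 0, 0, 0], [48, 0, 0, 0, 0, 0], [60, 0, 0, 0, 0, 0], [72, 0, 0, 0, 0, 0], [82, 0, 0, 0, 0, 0], [82, 0, 0, 0, 0, 0]]
  ]
}}

```text
clock: 8.72
tool_pos: [0.6364, 0.2066, 0.2947]
orientation: [0.002, -0.005, 1.0, -0.007]
wrist_force: [-0.0, -0.5, 1.3]
grip_width: 0.007
```

```bash
python3 - <<'E'
from h import *
d=grab('scene','s8.png');st();grab('wrist','w8.png')
s=cv2.imread('pics/s8.png'); 
cv2.imwrite('pics/s8a.png',cv2.resize(s[50:280,110:410],None,fx=2.6,fy=2.6,interpolation=cv2.INTER_CUBIC))
E
```

```text
t 8.77 tcp [0.6355 0.2066 0.2944] q [ 0.0012 -0.0056  1.     -0.0075] F [-0.5 -0.  -0.1] g 0.005 j [ 0.2    0.414  1.499 -0.016  1.229 -1.376]
```

View pics/s8a.png

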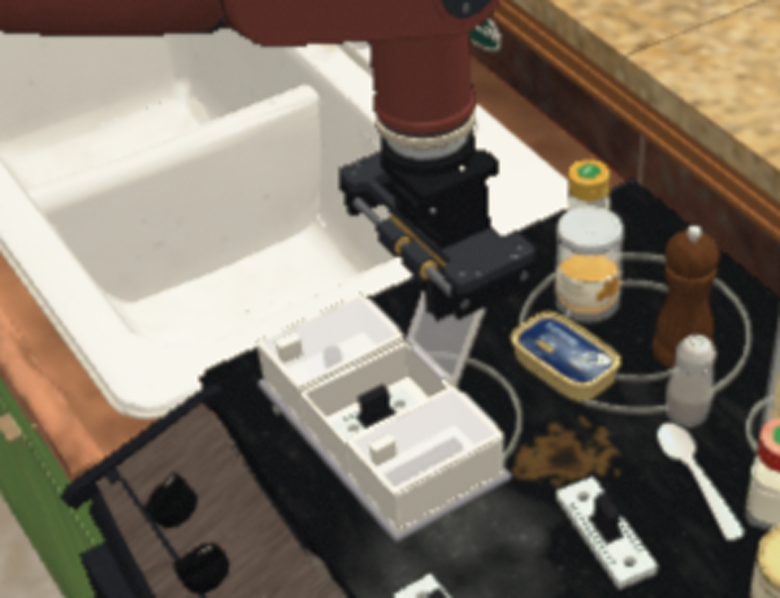

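>>> {"method": "jog_arm", "body": {
  "commands": [
    [[-20, 0, 0, 0, 0, 0], [-40, 0, 3, 0, 0, 0], [-60, 0, 10, 0, 0, 0], [-80, 0, 20, 0, 0, 0], [-90, 0, 25, 0, 0, 0], [-90, 0, 25, 0, 0, 0]]
  ],
  "gripper": 35
}}

```text
clock: 9.32
tool_pos: [0.5422, 0.2073, 0.3202]
orientation: [0.001, -0.006, 1.0, -0.007]
wrist_force: [1.0, 0.0, 0.3]
grip_width: 0.324
```

```bash
python3 - <<'E'
from h import *
d=grab('wrist','w9.png');st(); print(px2w(d,320,280,.015))
E
```

```text
t 9.37 tcp [0.5432 0.2072 0.3196] q [ 0.0012 -0.0063  1.     -0.0074] F [-0.4  0.2  0.1] g 0.333 j [ 0.233  0.193  1.724 -0.016  1.226 -1.345]
[0.58565567 0.20438272 0.015     ]
```

View pics/w9.png

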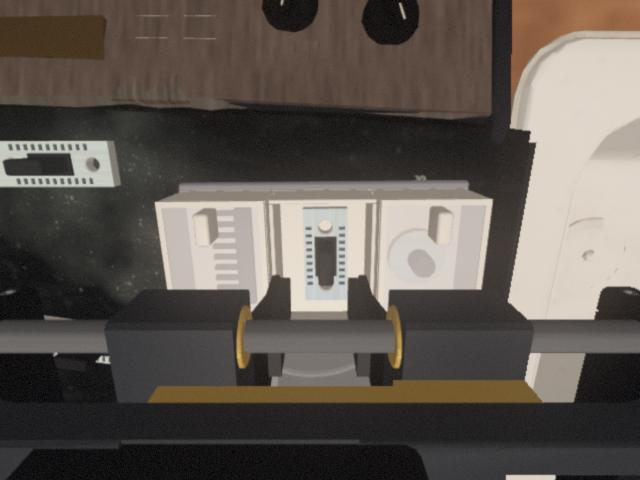

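```bash
python3 - <<'E'
from h import *
d=grab('wrist','w9.png');a=cv2.imread('pics/w9.png'); cv2.imwrite('pics/w9a.png',cv2.resize(a[180:320,260:400],None,fx=5,fy=4,interpolation=cv2.INTER_CUBIC))
for r_ in (207,227,300): print(px2w(d,325.5,r_,.0205))
print(px2w(d,304.5,225,.0205),px2w(d,347.5,225,.0205))
E
```

```text
[0.52151369 0.20772715 0.0205    ]
[0.53790254 0.20802732 0.0205    ]
[0.60262063 0.20921267 0.0205    ]
[0.53652206 0.19109501 0.0205    ] [0.53594359 0.22567085 0.0205    ]
```

View pics/w9a.png

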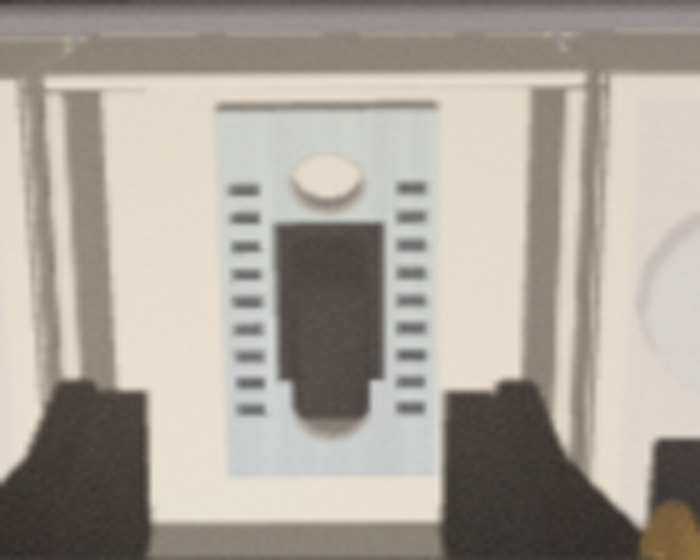

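>>> {"method": "jog_arm", "body": {
  "commands": [
    [[8, 0.5, -20, 0.4, 0, 0.3], [18, 1, -45, 0.8, 0, 0.5], [18, 1, -65, 0.8, 0, 0.5], [18, 1, -85, 0.8, 0, 0.5], [18, 1, -98, 0.8, 0, 0.5], [18, 1, -107, 0.8, 0, 0.5], [18, 1, -112, 0.8, 0, 0.5], [18, 1, -112, 0.8, 0, 0.5]]
  ],
  "gripper": 32
}}

```text
clock: 10.08
tool_pos: [0.5614, 0.2078, 0.2051]
orientation: [-0.001, -0.01, 1.0, -0.001]
wrist_force: [-0.1, 0.1, -0.0]
grip_width: 0.315
```

>>> {"method": "jog_arm", "body": {
  "commands": [
    [[0, 0, 0, 0, 0, 0], [0, 0, 0, 0, 0, 0], [0, 0, 0, 0, 0, 0], [0, 0, 0, 0, 0, 0], [0, 0, 0, 0, 0, 0]]
  ],
  "gripper": 0
}}

```text
clock: 10.5
tool_pos: [0.562, 0.2081, 0.2073]
orientation: [0.001, -0.01, 1.0, -0.0]
wrist_force: [-0.6, 0.6, 4.9]
grip_width: 0.133
```

```bash
python3 - <<'E'
from h import *
d=grab('wrist','w10.png');st()
E
```

```text
t 10.55 tcp [0.562  0.2081 0.2073] q [ 1.100e-03 -1.040e-02  9.999e-01 -4.000e-04] F [-0.8 -0.5  5.9] g 0.135 j [ 2.230e-01  3.750e-01  1.735e+00 -1.000e-03  1.029e+00 -1.367e+00]
```

View pics/w10.png

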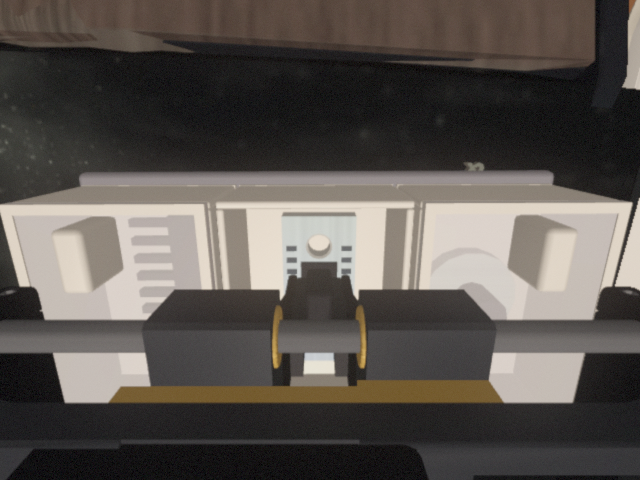

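>>> {"method": "jog_arm", "body": {
  "commands": [
    [[0, 0, 10, 0, 0, 0], [0, 0, 25, 0, 0, 0], [0, 0, 45, 0, 0, 0], [0, 0, 70, 0, 0, 0], [0, 0, 95, 0, 0, 0], [0, -10, 115, 0, 0, 0], [-5, -30, 125, 0, 0, 0], [-8, -55, 130, 0, 0, 0]]
  ]
}}

```text
clock: 11.22
tool_pos: [0.5536, 0.1535, 0.3391]
orientation: [0.002, -0.011, 1.0, -0.0]
wrist_force: [0.5, -0.6, -0.7]
grip_width: 0.14
```

>>> {"method": "jog_arm", "body": {
  "commands": [
    [[-3, -28, 0, 0, 0, -1], [-6, -58, 0, 0, 0, -2], [-10, -90, 0, 0, 0, -3], [-14, -122, 0, 0, 0, -4], [-18, -154, 0, 0, 0, -5], [-22, -186, 0, 0, 0, -6], [-26, -216, 0, 0, 0, -6.5], [-30, -240, 0, 0, 0, -6.5]]
  ]
}}

```text
clock: 11.88
tool_pos: [0.5228, -0.0891, 0.3366]
orientation: [-0.0, 0.047, 0.999, -0.001]
wrist_force: [0.2, 0.3, 0.1]
grip_width: 0.137
```

```bash
python3 - <<'E'
from h import *
d=grab('wrist','w11.png');st()
E
```

```text
t 11.93 tcp [ 0.5225 -0.0921  0.3366] q [-2.000e-04  4.760e-02  9.989e-01 -2.300e-03] F [-0.4 -3.8 -0.6] g 0.131 j [-0.322  0.055  1.842 -0.005  1.244 -1.796]
```

View pics/w11.png

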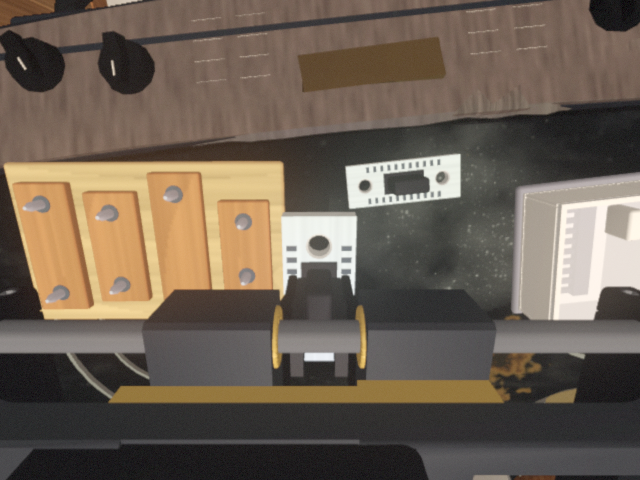

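```bash
python3 - <<'E'
from h import *
d=grab('wrist','w12.png');a=cv2.imread('pics/w12.png'); cv2.imwrite('pics/w12a.png',cv2.resize(a[150:310,20:370],None,fx=2.2,fy=3,interpolation=cv2.INTER_CUBIC)); cv2.imwrite('pics/w12b.png',cv2.resize(a[190:310,190:370],None,fx=4.4,fy=4.4,interpolation=cv2.INTER_CUBIC))
st()
E
```

```text
t 11.98 tcp [ 0.5228 -0.0901  0.3365] q [-1.000e-04  4.830e-02  9.988e-01 -1.300e-03] F [0.2 0.8 0. ] g 0.136 j [-0.319  0.055  1.842 -0.003  1.244 -1.792]
```

View pics/w12b.png

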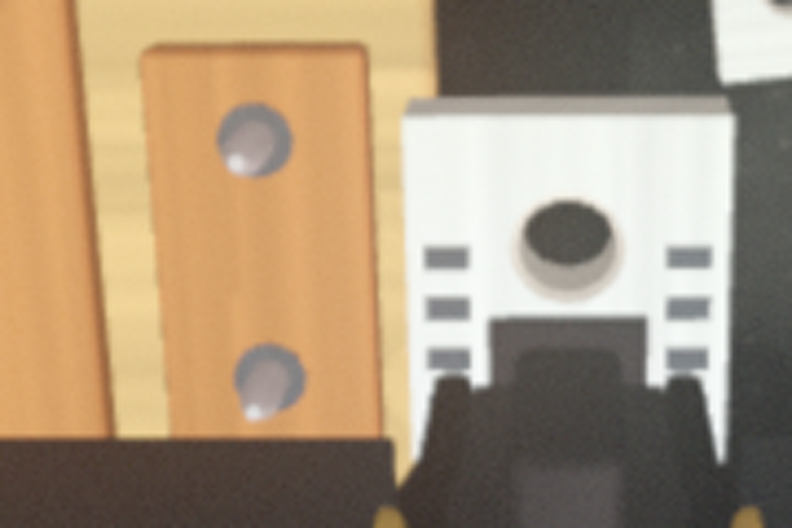

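View pics/w12a.png

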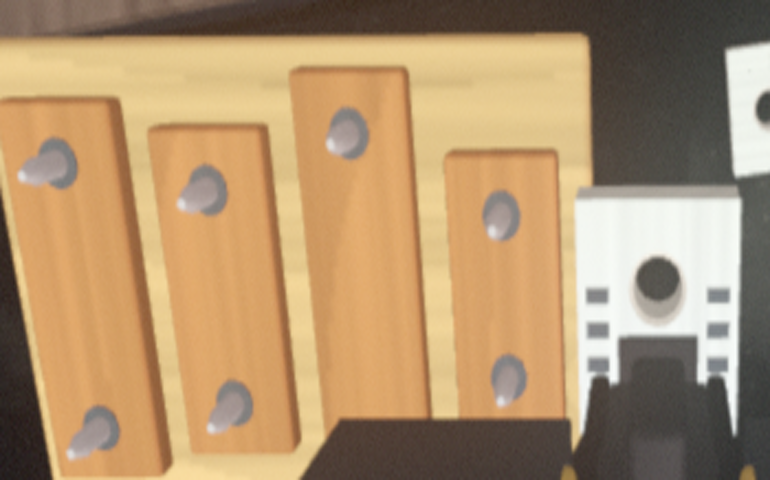

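```bash
python3 - <<'E'
from h import *
d=grab('wrist'); o=st(); T=np.array(o['tool_pos'])
f=lambda u,v:(190+u/4.4-.4,190+v/4.4-.4)
zt=T[2]-.182
h=px2w(d,*f(568,249),zt); e1=px2w(d,*f(403,114),zt); e2=px2w(d,*f(735,112),zt)
print('hole',h-T,'edge',(e1+e2)/2-T, np.linalg.norm(e1-e2), np.degrees(np.arctan2(*(e2-e1)[:2])))
q=o['orientation']; Rm=rot(q); print('tool y',Rm[:,1],'z',Rm[:,2],'x',Rm[:,0])
for z in (.038,.04,.042,.046):
    a=px2w(d,*f(236,163),z); b=px2w(d,*f(258,410),z); v=b-a
    print(z,(a+b)/2,np.linalg.norm(v),np.degrees(np.arctan2(v[1],v[0])))
for z in (.018,.02,.022,.024):
    a=px2w(d,*f(259,140),z); b=px2w(d,*f(273,377),z); v=b-a
    print(z,(a+b)/2,np.linalg.norm(v),np.degrees(np.arctan2(v[1],v[0])))
e1=px2w(d,*f(140,47),.022);e2=px2w(d,*f(367,45),.022);print(np.linalg.norm(e1-e2))
E
```

```text
t 12.03 tcp [ 0.523  -0.0886  0.3364] q [-1.000e-04  4.800e-02  9.988e-01 -7.000e-04] F [ 0.4  1.  -0.4] g 0.138 j [-3.160e-01  5.500e-02  1.842e+00 -1.000e-03  1.244e+00 -1.790e+00]
hole [-0.02740731  0.00026709 -0.182     ] edge [-0.0423239   0.00180706 -0.182     ] 0.0348661568284695 5.135274187286856
tool y [ 0.09593135  0.99538705 -0.00134056] z [-2.03819584e-04 -1.32713003e-03 -9.99999099e-01] x [-9.95387931e-01  9.59315390e-02  7.55659953e-05]
0.038 [ 0.53494637 -0.15274282  0.038     ] 0.04890981949251746 -4.017164844983614
0.04 [ 0.53429229 -0.15223893  0.04      ] 0.04855704243300552 -4.0171648449835455
0.042 [ 0.5336382  -0.15173503  0.042     ] 0.048204265373493475 -4.017164844983552
0.046 [ 0.53233003 -0.15072724  0.046     ] 0.0474987112544695 -4.017164844983588
0.018 [ 0.53594241 -0.15310617  0.018     ] 0.04976091461178381 -5.429454038816697
0.02 [ 0.53532563 -0.15263373  0.02      ] 0.04942614504846035 -5.429454038816694
0.022 [ 0.53470885 -0.15216129  0.022     ] 0.04909137548513689 -5.42945403881669
0.024 [ 0.53409207 -0.15168885  0.024     ] 0.04875660592181343 -5.4294540388166865
0.0429950294192467
```

>>> {"method": "jog_arm", "body": {
  "commands": [
    [[0, 0, -20, 0, 0, 0], [2, 0, -45, 0, 0, 0], [5, 0, -65, 0, 0, 0], [8, 0, -80, 0, 0, 0], [10, 0, -90, 0, 0, 0], [10, 0, -95, 0, 0, 0], [10, 0, -95, 0, 0, 0], [10, 0, -95, 0, 0, 0]]
  ]
}}

```text
clock: 12.7
tool_pos: [0.5337, -0.0867, 0.2416]
orientation: [0.0, 0.046, 0.999, -0.001]
wrist_force: [-0.7, 0.1, -0.0]
grip_width: 0.136
```

```bash
python3 - <<'E'
from h import *
d=grab('wrist','w13.png');a=cv2.imread('pics/w13.png'); cv2.imwrite('pics/w13b.png',cv2.resize(a[130:310,130:370],None,fx=3.3,fy=3.3,interpolation=cv2.INTER_CUBIC))
st()
E
```

```text
t 12.75 tcp [ 0.5339 -0.0869  0.2421] q [ 6.000e-04  4.620e-02  9.989e-01 -9.000e-04] F [-0.3 -0.6 -1.3] g 0.136 j [-0.307  0.2    1.878 -0.002  1.062 -1.784]
```

View pics/w13b.png

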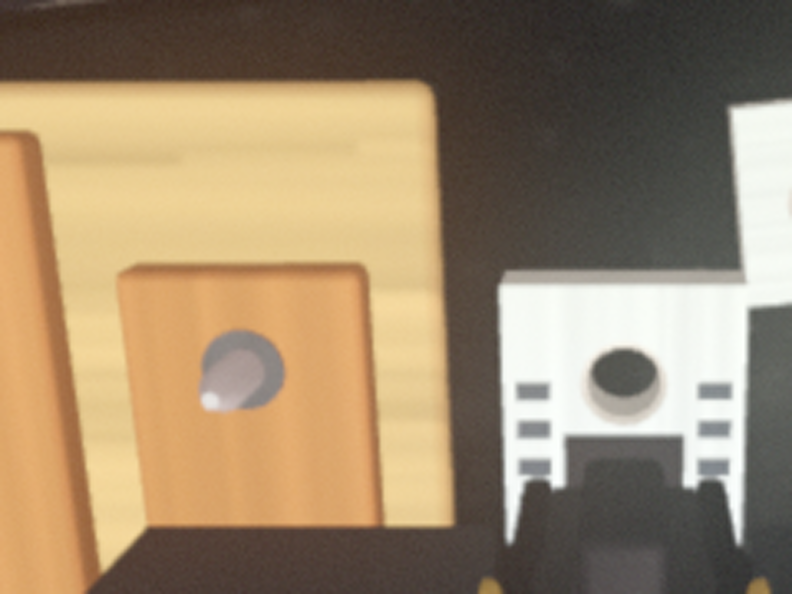

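```bash
python3 - <<'E'
from h import *
from scipy.optimize import minimize_scalar
d=grab('wrist'); o=st(); T=np.array(o['tool_pos'])
f=lambda u,v:(130+u/3.3-.35,130+v/3.3-.35)
h=px2w(d,*f(624,386),T[2]-.182); print('hole',h,h-T)
e1=px2w(d,*f(499,284),T[2]-.182);e2=px2w(d,*f(748,283),T[2]-.182);print('edge mid',(e1+e2)/2-T,np.linalg.norm(e1-e2),np.degrees(np.arctan2(*(e2-e1)[:2])))
g=lambda z:np.linalg.norm((px2w(d,*f(211,401),z+.018)-px2w(d,*f(243,369),z))[:2])
m=minimize_scalar(g,bounds=(0,.05),method='bounded');print(m.x,m.fun)
for z in(.016,.018,.02,.022,.024): print(z,px2w(d,*f(211,401),z+.018),px2w(d,*f(243,369),z))
b1=px2w(d,*f(118,268),.021);b2=px2w(d,*f(367,264),.021);print(np.linalg.norm(b1-b2),(b1+b2)/2,np.degrees(np.arctan2(*(b2-b1)[:2])))
E
```

```text
t 12.8 tcp [ 0.534  -0.0871  0.2423] q [ 9.000e-04  4.630e-02  9.989e-01 -9.000e-04] F [-0.1 -0.2 -0. ] g 0.137 j [-3.070e-01  2.000e-01  1.878e+00 -1.000e-03  1.062e+00 -1.785e+00]
hole [ 0.50708788 -0.08500602  0.06028903] [-0.02691635  0.00205869 -0.182     ]
edge mid [-0.04190562  0.00336708 -0.182     ] 0.0347850816427762 5.018394115891012
0.0129095631393875 0.00022253112521517527
0.016 [ 0.51186321 -0.15498688  0.034     ] [ 0.5117723  -0.15523051  0.016     ]
0.018 [ 0.51125829 -0.15418343  0.036     ] [ 0.51122146 -0.15449532  0.018     ]
0.02 [ 0.51065337 -0.15337997  0.038     ] [ 0.51067062 -0.15376012  0.02      ]
0.022 [ 0.51004846 -0.15257652  0.04      ] [ 0.51011978 -0.15302493  0.022     ]
0.024 [ 0.50944354 -0.15177306  0.042     ] [ 0.50956894 -0.15228974  0.024     ]
0.04323533667597303 [ 0.49195178 -0.15006367  0.021     ] 4.319000878771201
```

>>> {"method": "jog_arm", "body": {
  "commands": [
    [[15, -20, 10, 0, 0, 0], [30, -40, 10, 0, 0, 0], [45, -60, 10, 0, 0, 0], [50, -68, 5, 0, 0, 0], [50, -68, 0, 0, 0, 0], [50, -68, 0, 0, 0, 0], [50, -68, 0, 0, 0, 0]]
  ]
}}

```text
clock: 13.38
tool_pos: [0.5823, -0.1541, 0.2399]
orientation: [-0.002, 0.046, 0.999, 0.0]
wrist_force: [0.2, -0.4, -0.6]
grip_width: 0.134
```

```bash
python3 - <<'E'
from h import *
d=grab('wrist','w14.png');a=cv2.imread('pics/w14.png'); cv2.imwrite('pics/w14b.png',cv2.resize(a[60:310,220:420],None,fx=3,fy=2.4,interpolation=cv2.INTER_CUBIC))
st()
E
```

```text
t 13.43 tcp [ 0.5825 -0.154   0.2403] q [-1.100e-03  4.610e-02  9.989e-01 -2.000e-04] F [ 0.3 -0.7 -0.8] g 0.139 j [-3.890e-01  3.360e-01  1.714e+00 -1.000e-03  1.094e+00 -1.867e+00]
```

View pics/w14b.png

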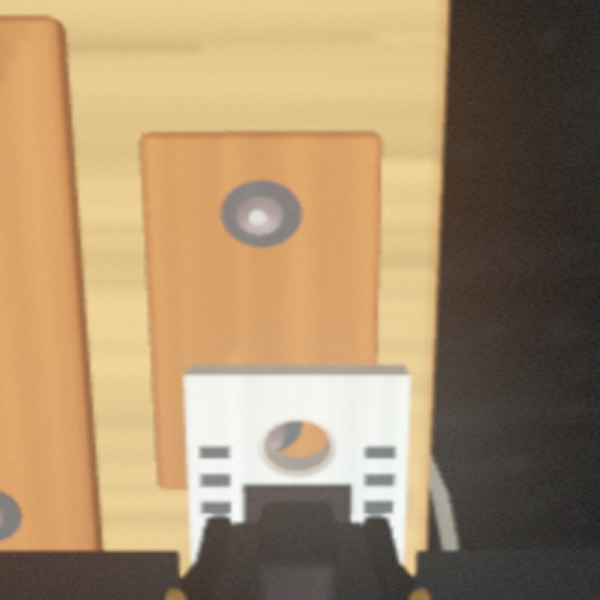

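```bash
python3 - <<'E'
from h import *
d=grab('wrist'); o=st(); T=np.array(o['tool_pos']);Rm=rot(o['orientation'])
f=lambda u,v:(220+u/3-.33,60+v/2.4-.4)
zt=T[2]-.182-.004
h=px2w(d,*f(297.5,446),zt)
print('hole',h,h-T)
for z in (.014,.018):
    p=px2w(d,*f(262,214),z); t=px2w(d,*f(258,217),z+.018); e1=px2w(d,*f(140,135),z);e2=px2w(d,*f(381,135),z); l2=px2w(d,*f(158,480),z); r2=px2w(d,*f(377,365),z)
    print(z,p,t,'w',np.linalg.norm(e1-e2),'Lang',np.degrees(np.arctan2(*(l2-e1)[[1,0]])),'Rang',np.degrees(np.arctan2(*(r2-e2)[[1,0]])))
    print('move',p-h,t-h)
pe1=px2w(d,*f(186,375),zt);pe2=px2w(d,*f(409,375),zt); pl=px2w(d,*f(190,520),zt); pr=px2w(d,*f(405.5,520),zt)
print(np.linalg.norm(pe1-pe2),np.degrees(np.arctan2(*(pl-pe1)[[1,0]])),np.degrees(np.arctan2(*(pr-pe2)[[1,0]])), 'tool yaw',np.degrees(np.arctan2(-Rm[1,0],-Rm[0,0])))
E
```

```text
t 13.48 tcp [ 0.5827 -0.154   0.2406] q [-8.000e-04  4.600e-02  9.989e-01 -3.000e-04] F [-1.2 -0.6 -0.5] g 0.137 j [-3.890e-01  3.360e-01  1.713e+00 -1.000e-03  1.094e+00 -1.867e+00]
hole [ 0.55575451 -0.15180594  0.05459864] [-0.02698198  0.002186   -0.186     ]
0.014 [ 0.51150344 -0.15437928  0.014     ] [ 0.51139308 -0.15447324  0.032     ] w 0.04380795701013786 Lang -5.108107846901104 Rang -4.847179545941052
move [-0.04425107 -0.00257334 -0.04059864] [-0.04436143 -0.0026673  -0.02259864]
0.018 [ 0.5113558  -0.15423563  0.018     ] [ 0.5112336  -0.15431377  0.036     ] w 0.04295398900401288 Lang -5.108107846901097 Rang -4.847179545941037
move [-0.04439871 -0.00242969 -0.03659864] [-0.0445209  -0.00250782 -0.01859864]
0.03513778749086066 -5.705312422559711 -4.665052349081298 tool yaw -5.272072969102233
```

>>> {"method": "jog_arm", "body": {
  "commands": [
    [[-12, -0.7, 0, 0, 0, 0], [-26, -1.5, 0, 0, 0, 0], [-38, -2.2, 0, 0, 0, 0], [-44.4, -2.5, 0, 0, 0, 0], [-44.4, -2.5, -4, 0, 0, 0], [-44.4, -2.5, -8, 0, 0, 0], [-44.4, -2.5, -11, 0, 0, 0], [-44.4, -2.5, -13, 0, 0, 0]]
  ]
}}

```text
clock: 14.15
tool_pos: [0.5392, -0.1573, 0.2276]
orientation: [-0.0, 0.046, 0.999, -0.0]
wrist_force: [-3.3, 1.0, 3.0]
grip_width: 0.136
```

```bash
python3 - <<'E'
from h import *
d=grab('scene','s15.png');st();grab('wrist','w15.png')
s=cv2.imread('pics/s15.png'); 
cv2.imwrite('pics/s15a.png',cv2.resize(s[230:440,260:460],None,fx=3.5,fy=2.8,interpolation=cv2.INTER_CUBIC))
E
```

```text
t 14.2 tcp [ 0.5391 -0.1573  0.2271] q [-8.000e-04  4.620e-02  9.989e-01 -3.000e-04] F [-1.7 -0.4  0. ] g 0.139 j [-4.240e-01  2.680e-01  1.829e+00 -1.000e-03  1.046e+00 -1.902e+00]
```

View pics/s15a.png

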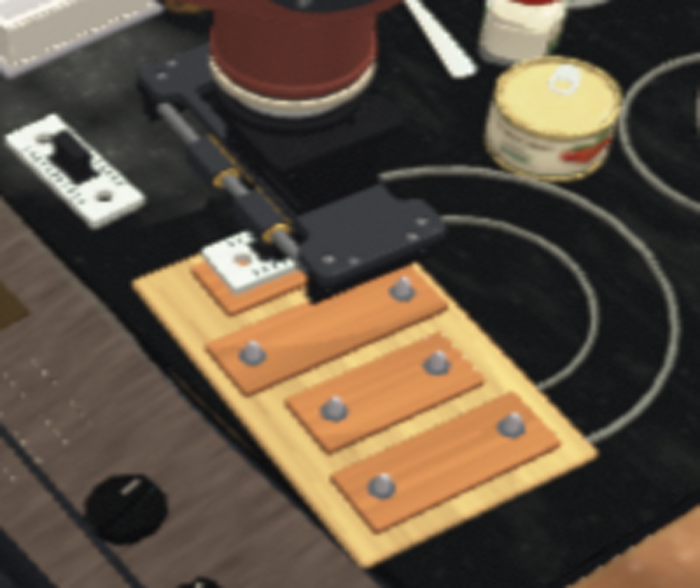

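Underside is at about z 0.035, near the pin tips. Continue down.

>>> {"method": "jog_arm", "body": {
  "commands": [
    [[0, 0, -2, 0, 0, 0], [0, 0, -4, 0, 0, 0], [0, 0, -6, 0, 0, 0], [0, 0, -6, 0, 0, 0]]
  ]
}}

```text
clock: 14.58
tool_pos: [0.5386, -0.1572, 0.2211]
orientation: [-0.001, 0.046, 0.999, -0.0]
wrist_force: [-3.2, 2.4, -0.3]
grip_width: 0.131
```

```bash
python3 - <<'E'
from h import *
st();grab('wrist','w16.png')
a=cv2.imread('pics/w16.png'); cv2.imwrite('pics/w16a.png',cv2.resize(a[150:310,200:440],None,fx=3.3,fy=3.3,interpolation=cv2.INTER_CUBIC))
E
```

```text
t 14.58 tcp [ 0.5386 -0.1572  0.2211] q [-1.200e-03  4.630e-02  9.989e-01 -1.000e-04] F [-3.2  2.4 -0.3] g 0.131 j [-4.240e-01  2.760e-01  1.832e+00 -1.000e-03  1.035e+00 -1.902e+00]
```

View pics/w16a.png

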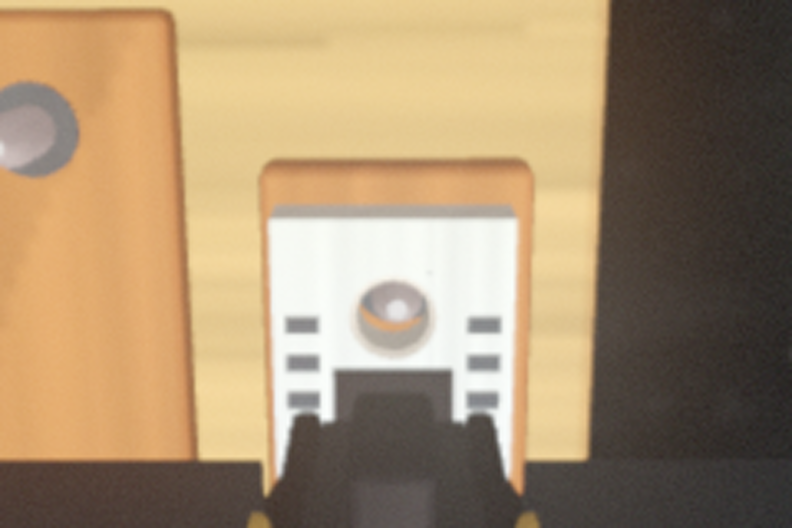

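>>> {"method": "jog_arm", "body": {
  "commands": [
    [[0, 0, -2, 0, 0, 0], [0, 0, -4, 0, 0, 0], [0, 0, -6, 0, 0, 0], [0, 0, -8, 0, 0, 0], [0, 0, -9.5, 0, 0, 0], [0, 0, -9.5, 0, 0, 0]]
  ]
}}

```text
clock: 15.13
tool_pos: [0.5387, -0.1572, 0.2142]
orientation: [-0.002, 0.046, 0.999, -0.0]
wrist_force: [-14.6, 6.1, 18.8]
grip_width: 0.137
```

>>> {"method": "jog_arm", "body": {
  "commands": [
    [[-1, 0.4, 1, 0, 0, 0], [-1.5, 0.6, 0, 0, 0, 0], [-1.5, 0.6, -1, 0, 0, 0], [-1.5, 0.6, -1, 0, 0, 0]]
  ]
}}

```text
clock: 15.47
tool_pos: [0.5381, -0.157, 0.2142]
orientation: [0.0, 0.046, 0.999, -0.001]
wrist_force: [-10.9, 5.9, 21.4]
grip_width: 0.132
```

```bash
python3 - <<'E'
from h import *
st();grab('wrist','w17.png');grab('scene','s17.png')
a=cv2.imread('pics/w17.png'); cv2.imwrite('pics/w17a.png',cv2.resize(a[150:310,200:440],None,fx=3.3,fy=3.3,interpolation=cv2.INTER_CUBIC))
E
```

```text
t 15.47 tcp [ 0.5381 -0.157   0.2142] q [ 0.000e+00  4.630e-02  9.989e-01 -6.000e-04] F [-10.9   5.9  21.4] g 0.132 j [-4.240e-01  2.850e-01  1.837e+00 -1.000e-03  1.019e+00 -1.902e+00]
```

View pics/w17a.png

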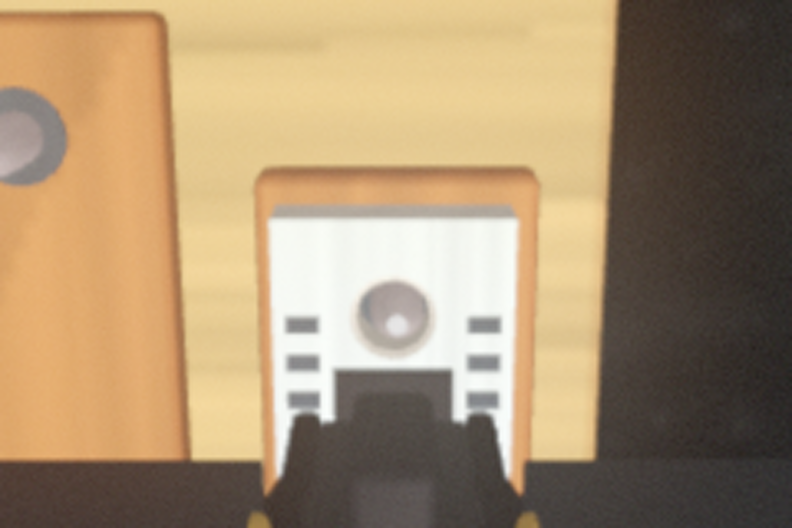

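>>> {"method": "jog_arm", "body": {
  "commands": [
    [[-1, 0.4, 1.5, 0, 0, 0], [-2, 0.7, 1.5, 0, 0, 0], [-2.5, 1, 0, 0, 0, 0], [-2.5, 1, -1.5, 0, 0, 0], [-2.5, 1, -1.5, 0, 0, 0]]
  ]
}}

```text
clock: 15.98
tool_pos: [0.5368, -0.1568, 0.2142]
orientation: [0.002, 0.046, 0.999, -0.002]
wrist_force: [-7.8, 3.6, 26.7]
grip_width: 0.138
```

```bash
python3 - <<'E'
from h import *
st();grab('wrist','w18.png');grab('scene','s18.png')
a=cv2.imread('pics/w18.png'); cv2.imwrite('pics/w18a.png',cv2.resize(a[150:310,200:440],None,fx=3.3,fy=3.3,interpolation=cv2.INTER_CUBIC))
s=cv2.imread('pics/s18.png'); 
cv2.imwrite('pics/s18a.png',cv2.resize(s[280:370,290:390],None,fx=8,fy=6.6,interpolation=cv2.INTER_CUBIC))
E
```

```text
t 15.98 tcp [ 0.5368 -0.1568  0.2142] q [ 0.0021  0.0464  0.9989 -0.0016] F [-7.8  3.6 26.7] g 0.138 j [-0.425  0.281  1.842 -0.002  1.014 -1.902]
```

View pics/w18a.png

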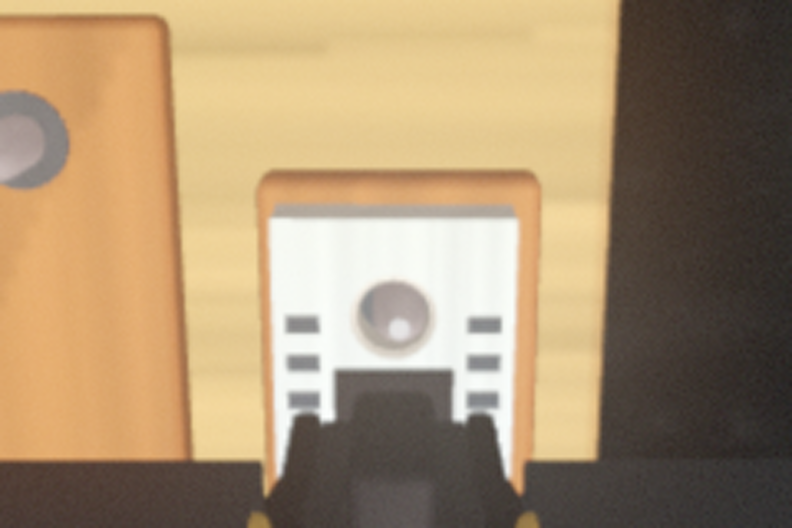

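View pics/s18a.png

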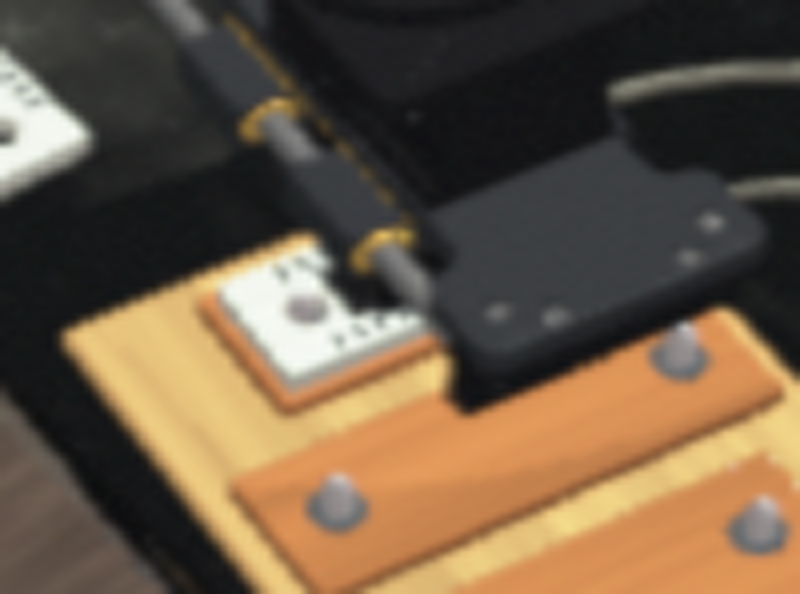

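>>> {"method": "jog_arm", "body": {
  "commands": [
    [[0, 0, 1.5, 0, 0, 0], [0, 0, 1.5, 0, 0, 0], [0, 0, 1.5, 0, 0, 0], [0, 0, 1.5, 0, 0, 0]]
  ],
  "gripper": 35
}}

```text
clock: 16.42
tool_pos: [0.535, -0.1561, 0.211]
orientation: [-0.0, 0.046, 0.999, -0.001]
wrist_force: [-0.6, -0.1, 1.0]
grip_width: 0.318
```

>>> {"method": "jog_arm", "body": {
  "commands": [
    [[0, 0, 15, 0, 0, 0], [0, 0, 35, 0, 0, 0], [0, 0, 60, 0, 0, 0], [-5, 10, 85, 0, 0, 0], [-15, 35, 105, 0, 0, 0], [-25, 65, 115, 0, 0, 0], [-30, 85, 115, 0, 0, 0], [-30, 85, 115, 0, 0, 0]]
  ]
}}

```text
clock: 17.08
tool_pos: [0.5043, -0.0682, 0.3268]
orientation: [0.0, 0.045, 0.999, -0.0]
wrist_force: [0.1, -0.2, -0.3]
grip_width: 0.349
```

```bash
python3 - <<'E'
from h import *
st();grab('wrist','w19.png');grab('scene','s19.png');grab('top','t19.png')
s=cv2.imread('pics/s19.png'); 
cv2.imwrite('pics/s19a.png',cv2.resize(s[230:400,250:410],None,fx=5,fy=3.5,interpolation=cv2.INTER_CUBIC))
E
```

```text
t 17.08 tcp [ 0.5043 -0.0682  0.3268] q [ 1.00e-04  4.52e-02  9.99e-01 -1.00e-04] F [ 0.1 -0.2 -0.3] g 0.349 j [-0.29   0.013  1.904 -0.     1.224 -1.77 ]
```

View pics/w19.png

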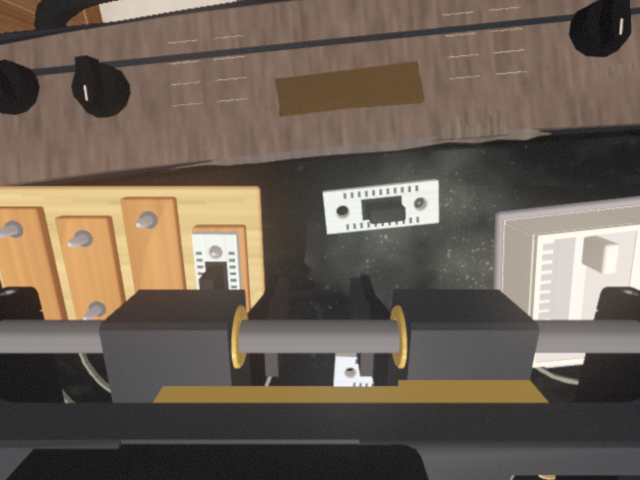

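View pics/s19a.png

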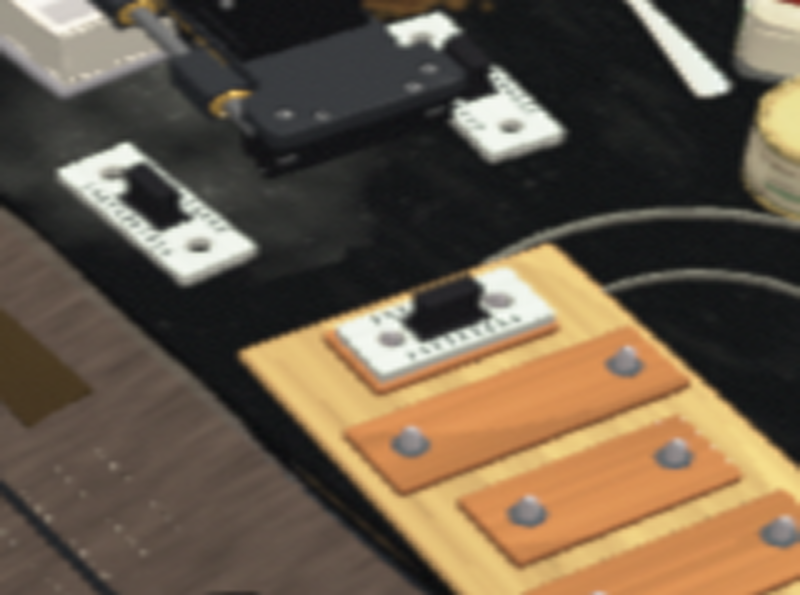

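```bash
cat >> h.py <<'E'
def box(c,yaw,L,W,z0,z1):
    u=np.array([np.cos(yaw),np.sin(yaw)]);v=np.array([-u[1],u[0]])
    return [[np.array([*(np.array(c)+sx*L/2*u+sy*W/2*v),z]) for sx,sy in((1,1),(1,-1),(-1,-1),(-1,1))] for z in(z0,z1)]
def draw(img,d,b,col,crop,sc):
    for ring in b:
        p=np.array([(w2px(d,q)-np.array(crop[:2])+.5)*sc-.5 for q in ring])
        cv2.polylines(img,[np.round(p*8).astype(np.int32)],True,col,1,cv2.LINE_AA,3)
def view(d,crop,sc,fn,boxes):
    x,y,w,h=crop; im=cv2.cvtColor(d['frame'],cv2.COLOR_RGB2BGR)[y:y+h,x:x+w]; im=cv2.resize(im,None,fx=sc,fy=sc,interpolation=cv2.INTER_CUBIC)
    for b,col in boxes: draw(im,d,b,col,crop,sc)
    cv2.imwrite('pics/'+fn,im)
E
python3 - <<'E'
from h import *
y=np.radians(-5.2)
for n,crop,sc in(('scene',(300,280,100,75),8),('top',(355,235,110,75),7)):
    d=grab(n)
    B=[(box((.5345,-.1535),y,.086,.044,.008,.018),(0,255,0)),(box((.5345,-.1535),y,.080,.036,.018,.028),(0,0,255)),(box((.5345,-.1535),y,.028,.012,.028,.058),(255,0,0))]
    view(d,crop,sc,n+'20.png',B)
E
```

```text
(no output)
```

View pics/scene20.png

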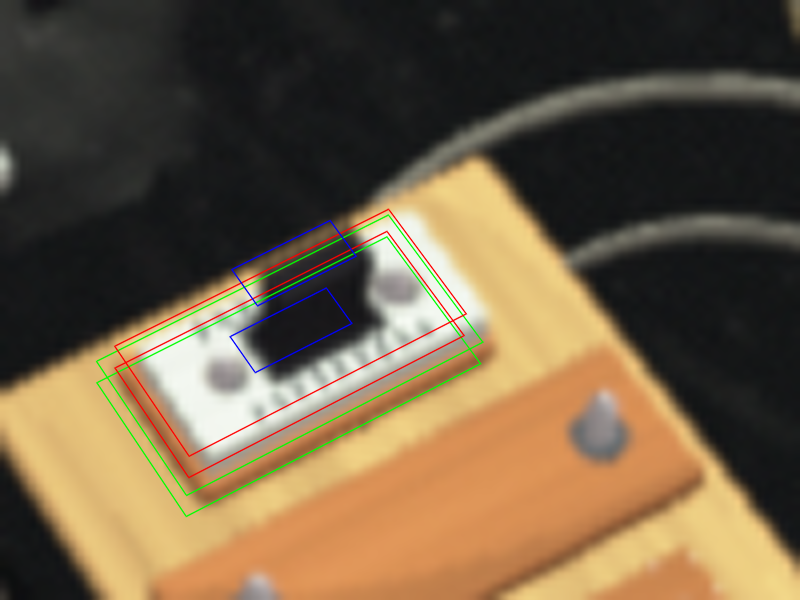

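View pics/top20.png

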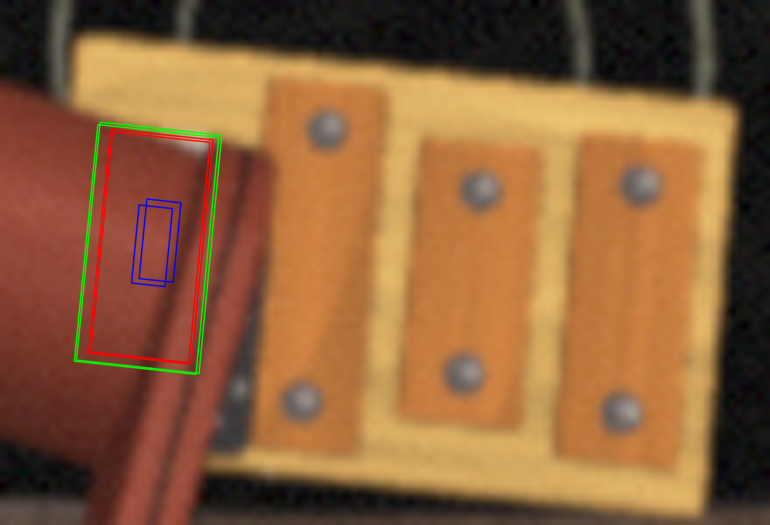

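```bash
python3 - <<'E'
from h import *
d=grab('wrist','w20.png'); a=cv2.imread('pics/w20.png'); cv2.imwrite('pics/w20a.png',cv2.resize(a[165:265,310:450],None,fx=5.5,fy=5.5,interpolation=cv2.INTER_CUBIC))
st()
E
```

```text
t 17.38 tcp [ 0.5052 -0.0718  0.3259] q [-5.000e-04  4.690e-02  9.989e-01 -7.000e-04] F [ 0.3  0.1 -0.8] g 0.351 j [-0.295  0.018  1.901 -0.002  1.223 -1.772]
```

View pics/w20a.png

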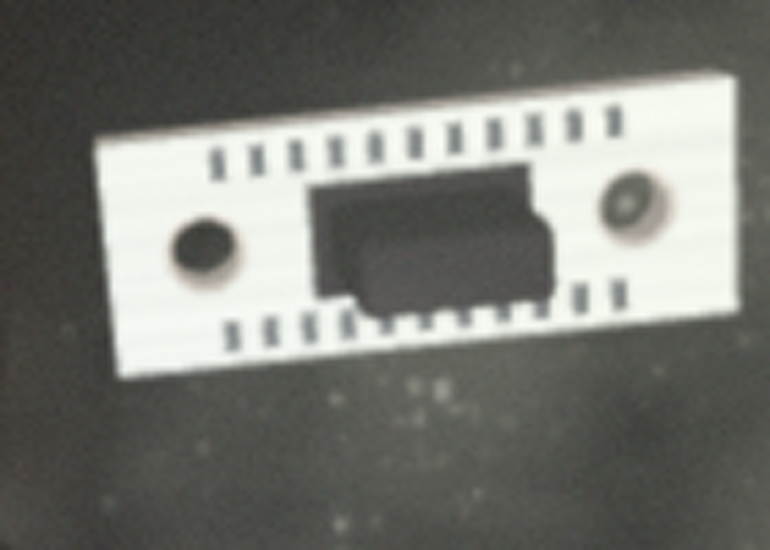

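```bash
python3 - <<'E'
from h import *
d=grab('wrist'); st()
f=lambda u,v:(310+u/5.5-.4,165+v/5.5-.4)
a=px2w(d,*f(206,252),.01);b=px2w(d,*f(636,207),.01);v=b-a
print((a+b)/2,np.linalg.norm(v),np.degrees(np.arctan2(v[1],v[0])))
c=[px2w(d,*f(*p),.01) for p in((97,142),(736,77),(739,312),(119,378))]
print(np.mean(c,0),np.linalg.norm(c[1]-c[0]),np.linalg.norm(c[3]-c[0]))
E
```

```text
t 17.43 tcp [ 0.5052 -0.0718  0.326 ] q [-4.000e-04  4.690e-02  9.989e-01 -7.000e-04] F [ 0.  -0.   0.5] g 0.353 j [-0.295  0.018  1.901 -0.002  1.223 -1.772]
[ 0.49079285 -0.01447219  0.01      ] 0.0656632206322942 90.76474871028118
[ 0.49078606 -0.01431674  0.01      ] 0.09588044619048267 0.03715508223626684
```

>>> {"method": "jog_arm", "body": {
  "commands": [
    [[-3, 10, 0, 0, 0, -6], [-6, 20, 0, 0, 0, -12], [-9, 30, 0, 0, 0, -18], [-11, 40, 0, 0, 0, -24], [-13, 50, 0, 0, 0, -30], [-14.7, 57.5, 0, 0, 0, -36], [-14.7, 57.5, -10, 0, 0, -42], [-14.7, 57.5, -20, 0, 0, -48]]
  ]
}}

```text
clock: 18.1
tool_pos: [0.4908, -0.0138, 0.3067]
orientation: [0.0, 0.451, 0.892, -0.0]
wrist_force: [-0.3, -0.5, -0.8]
grip_width: 0.351
```

>>> {"method": "jog_arm", "body": {
  "commands": [
    [[0, 0, -10, 0, 0, -6], [0, 0, -20, 0, 0, -12], [0, 0, -30, 0, 0, -18], [0, 0, -40, 0, 0, -24], [0, 0, -50, 0, 0, -30], [0, 0, -55, 0, 0, -35.8], [0, 0, -55, 0, 0, -35.8], [0, 0, -55, 0, 0, -35.8]]
  ]
}}

```text
clock: 18.77
tool_pos: [0.4904, -0.014, 0.2511]
orientation: [-0.001, 0.701, 0.713, -0.001]
wrist_force: [0.3, 0.1, 0.4]
grip_width: 0.355
```

```bash
python3 - <<'E'
from h import *
d=grab('wrist','w21.png'); st(); grab('scene','s21.png')
E
```

```text
t 18.82 tcp [ 0.4906 -0.0139  0.2516] q [-5.000e-04  7.007e-01  7.134e-01 -5.000e-04] F [ 0.1 -0.1  0.2] g 0.348 j [-0.189  0.073  2.    -0.     1.07  -0.207]
```

View pics/w21.png

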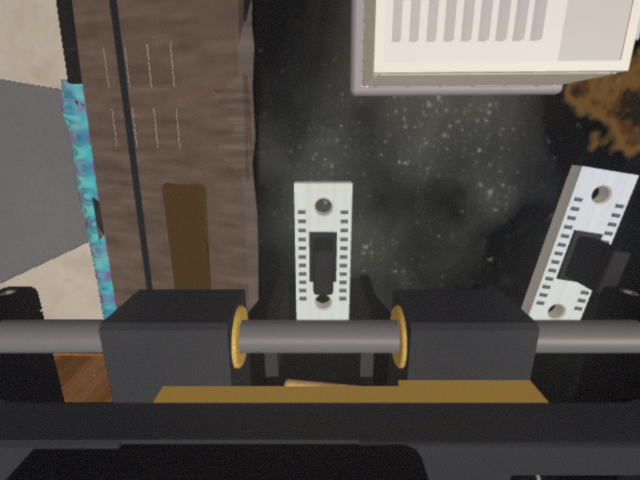

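View pics/s21.png

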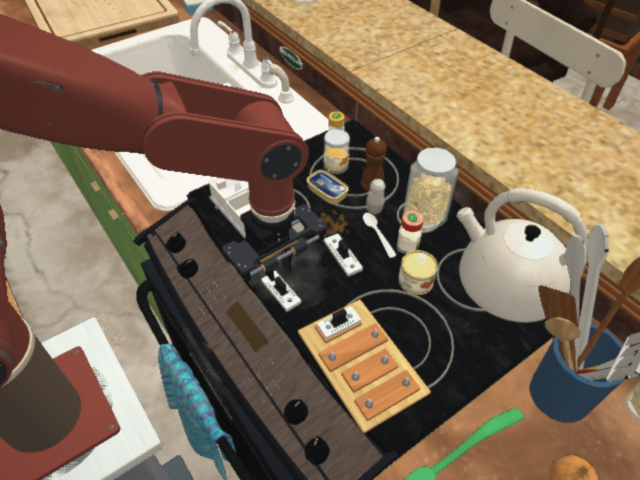

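```bash
python3 - <<'E'
from h import *
d=grab('wrist'); st()
a=px2w(d,323,205,.01);b=px2w(d,322.5,300.5,.01);print(a,b,(a+b)/2)
a=px2w(d,323,182,.01);b=px2w(d,323,320,.01);print(a,b,(a+b)/2)
E
```

```text
t 18.92 tcp [ 0.4907 -0.0138  0.2521] q [-1.000e-04  7.010e-01  7.132e-01 -2.000e-04] F [-1.1 -0.3  0.1] g 0.349 j [-0.189  0.072  2.    -0.     1.07  -0.206]
[0.49142393 0.02000874 0.01      ] [ 0.4924919  -0.04597391  0.01      ] [ 0.49195791 -0.01298258  0.01      ]
[0.49111653 0.03440949 0.01      ] [ 0.49314914 -0.06081443  0.01      ] [ 0.49213284 -0.01320247  0.01      ]
```

>>> {"method": "jog_arm", "body": {
  "commands": [
    [[1, 0.5, -15, 0, 0, 0], [1.5, 0.5, -30, 0, 0, 0], [1.5, 0.5, -42, 0, 0, 0], [1.5, 0.5, -51, 0, 0, 0], [1.5, 0.5, -56, 0, 0, 0], [1.5, 0.5, -57, 0, 0, 0], [1.5, 0.5, -57, 0, 0, 0]]
  ]
}}

```text
clock: 19.5
tool_pos: [0.492, -0.013, 0.1946]
orientation: [-0.001, 0.701, 0.713, -0.0]
wrist_force: [0.3, 0.1, -0.1]
grip_width: 0.349
```

>>> {"method": "jog_arm", "body": {
  "commands": [
    [[0, 0, 0, 0, 0, 0], [0, 0, 0, 0, 0, 0], [0, 0, 0, 0, 0, 0], [0, 0, 0, 0, 0, 0], [0, 0, 0, 0, 0, 0], [0, 0, 0, 0, 0, 0]]
  ],
  "gripper": 0
}}

```text
clock: 20.0
tool_pos: [0.4921, -0.013, 0.1951]
orientation: [-0.0, 0.702, 0.713, -0.0]
wrist_force: [-1.0, 0.4, 3.7]
grip_width: 0.138
```

>>> {"method": "jog_arm", "body": {
  "commands": [
    [[0, 0, 15, 0, 0, 0], [0, 0, 35, 0, 0, 0], [0, 0, 60, 0, 0, 6], [0, -10, 85, 0, 0, 12], [3, -30, 100, 0, 0, 18], [6, -55, 105, 0, 0, 24], [10, -80, 105, 0, 0, 30], [13, -105, 105, 0, 0, 36]]
  ]
}}

```text
clock: 20.67
tool_pos: [0.5051, -0.1189, 0.3003]
orientation: [0.0, 0.445, 0.896, -0.001]
wrist_force: [0.4, -0.7, -0.5]
grip_width: 0.136
```

>>> {"method": "jog_arm", "body": {
  "commands": [
    [[3, -25, 0, 0, 0, 6], [6, -50, 0, 0, 0, 12], [9, -75, 0, 0, 0, 18], [12, -100, 0, 0, 0, 24], [15, -125, -5, 0, 0, 30], [19, -150.6, -10, 0, 0, 36], [19, -150.6, -20, 0, 0, 42], [19, -150.6, -30, 0, 0, 48]]
  ]
}}

```text
clock: 21.33
tool_pos: [0.5238, -0.2703, 0.2692]
orientation: [0.0, 0.043, 0.999, -0.001]
wrist_force: [-0.4, 0.5, -1.5]
grip_width: 0.137
```

```bash
python3 - <<'E'
from h import *
d=grab('wrist','w22.png'); st()
E
```

```text
t 21.38 tcp [ 0.5229 -0.2691  0.2665] q [-1.600e-03  3.980e-02  9.992e-01  3.000e-04] F [-2.3  1.8 -2.2] g 0.131 j [-6.090e-01  2.710e-01  1.740e+00 -1.000e-03  1.134e+00 -2.100e+00]
```

View pics/w22.png

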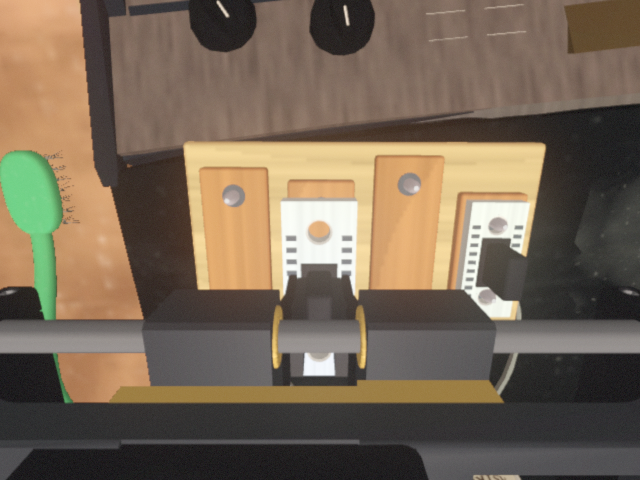

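```bash
python3 - <<'E'
from h import *
d=grab('wrist','w23.png'); o=st(); T=np.array(o['tool_pos'])
a=cv2.imread('pics/w23.png'); cv2.imwrite('pics/w23a.png',cv2.resize(a[150:310,180:440],None,fx=3,fy=3,interpolation=cv2.INTER_CUBIC))
E
```

```text
t 21.43 tcp [ 0.5228 -0.2685  0.267 ] q [-2.00e-03  4.45e-02  9.99e-01  6.00e-04] F [-0.4 -0.4 -1.6] g 0.136 j [-6.080e-01  2.700e-01  1.740e+00 -1.000e-03  1.136e+00 -2.089e+00]
```

View pics/w23a.png

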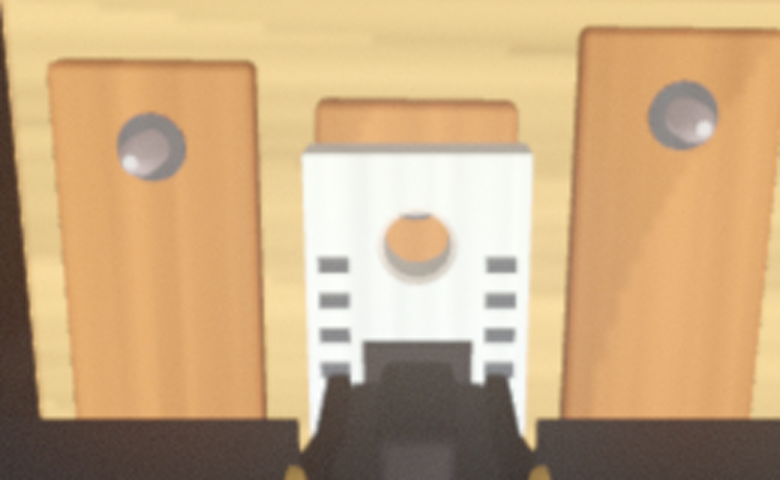

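>>> {"method": "jog_arm", "body": {
  "commands": [
    [[0, 0, -10, 0, 0, 0], [0, 0, -20, 0, 0, 0], [0, 0, -27, 0, 0, 0], [0, 0, -30, 0, 0, 0], [0, 0, -30, 0, 0, 0], [0, 0, -30, 0, 0, 0]]
  ]
}}

```text
clock: 21.93
tool_pos: [0.5239, -0.2684, 0.2394]
orientation: [-0.0, 0.045, 0.999, -0.001]
wrist_force: [0.2, 0.7, -0.3]
grip_width: 0.136
```

```bash
python3 - <<'E'
from h import *
d=grab('wrist','w24.png'); o=st(); 
a=cv2.imread('pics/w24.png'); cv2.imwrite('pics/w24a.png',cv2.resize(a[150:310,200:440],None,fx=3.3,fy=3.3,interpolation=cv2.INTER_CUBIC))
E
```

```text
t 21.98 tcp [ 0.5241 -0.2686  0.2398] q [ 1.00e-04  4.47e-02  9.99e-01 -8.00e-04] F [ 0.7 -0.3 -1. ] g 0.137 j [-6.070e-01  3.070e-01  1.752e+00 -1.000e-03  1.081e+00 -2.088e+00]
```

View pics/w24a.png

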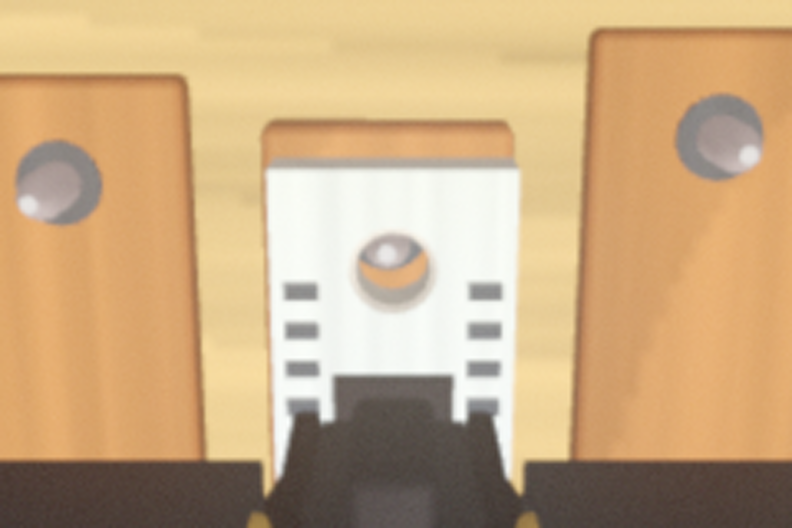

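>>> {"method": "jog_arm", "body": {
  "commands": [
    [[0, 0, -4, 0, 0, 0], [0, 0, -8, 0, 0, 0], [0, 0, -11, 0, 0, 0], [0, 0, -13, 0, 0, 0], [0, 0, -13, 0, 0, 0]]
  ]
}}

```text
clock: 22.4
tool_pos: [0.5238, -0.2686, 0.2261]
orientation: [-0.0, 0.045, 0.999, -0.001]
wrist_force: [0.5, -0.7, -0.6]
grip_width: 0.137
```

```bash
python3 - <<'E'
from h import *
d=grab('wrist','w25.png'); o=st(); 
a=cv2.imread('pics/w25.png'); cv2.imwrite('pics/w25a.png',cv2.resize(a[150:310,200:440],None,fx=3.3,fy=3.3,interpolation=cv2.INTER_CUBIC))
E
```

```text
t 22.45 tcp [ 0.5239 -0.2686  0.2263] q [-1.00e-04  4.47e-02  9.99e-01 -6.00e-04] F [ 0.3 -0.4 -0.3] g 0.137 j [-6.070e-01  3.260e-01  1.757e+00 -1.000e-03  1.058e+00 -2.088e+00]
```

View pics/w25a.png

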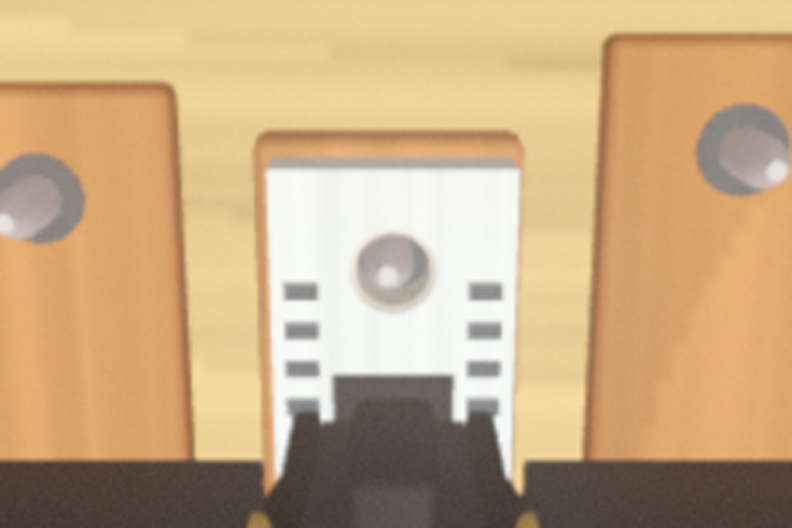

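>>> {"method": "jog_arm", "body": {
  "commands": [
    [[0, -0.6, -2, 0, 0, 0], [0, -0.6, -4, 0, 0, 0], [0, -0.6, -6, 0, 0, 0], [0, -0.6, -8, 0, 0, 0], [0, -0.6, -9, 0, 0, 0], [0, -0.6, -9, 0, 0, 0]]
  ]
}}

```text
clock: 22.95
tool_pos: [0.5241, -0.2693, 0.2175]
orientation: [0.0, 0.045, 0.999, -0.001]
wrist_force: [2.9, -0.5, -1.6]
grip_width: 0.133
```

>>> {"method": "jog_arm", "body": {
  "commands": [
    [[0, 0, -1.5, 0, 0, 0], [0, 0, -3, 0, 0, 0], [0, 0, -4.5, 0, 0, 0], [0, 0, -5, 0, 0, 0], [0, 0, -5, 0, 0, 0]]
  ]
}}

```text
clock: 23.37
tool_pos: [0.5242, -0.2693, 0.2131]
orientation: [0.0, 0.045, 0.999, -0.001]
wrist_force: [2.7, 0.3, 3.9]
grip_width: 0.134
```

```bash
python3 - <<'E'
from h import *
d=grab('wrist','w26.png'); o=st(); 
a=cv2.imread('pics/w26.png'); cv2.imwrite('pics/w26a.png',cv2.resize(a[150:310,200:440],None,fx=3.3,fy=3.3,interpolation=cv2.INTER_CUBIC))
E
```

```text
t 23.42 tcp [ 0.5242 -0.2693  0.2131] q [ 4.00e-04  4.46e-02  9.99e-01 -9.00e-04] F [2.3 0.4 3.9] g 0.14 j [-6.080e-01  3.460e-01  1.761e+00 -1.000e-03  1.033e+00 -2.089e+00]
```

View pics/w26a.png

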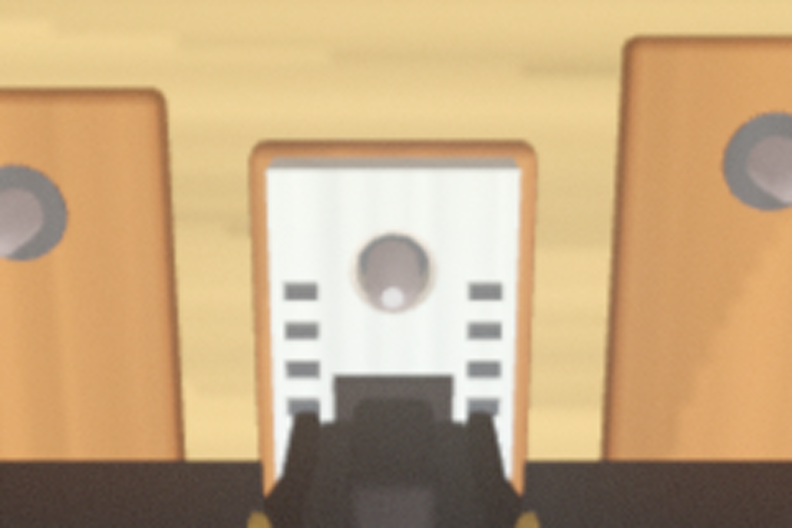

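>>> {"method": "jog_arm", "body": {
  "commands": [
    [[0, 0, 1, 0, 0, 0], [0, 0, 1, 0, 0, 0], [0, 0, 1, 0, 0, 0], [0, 0, 1, 0, 0, 0]]
  ],
  "gripper": 35
}}

```text
clock: 23.75
tool_pos: [0.5234, -0.269, 0.2129]
orientation: [-0.001, 0.045, 0.999, -0.0]
wrist_force: [0.3, -0.5, 0.2]
grip_width: 0.316
```

>>> {"method": "jog_arm", "body": {
  "commands": [
    [[0, 0, 15, 0, 0, 0], [0, 0, 35, 0, 0, 0], [0, 0, 55, 0, 0, 0], [-5, 20, 65, 0, 0, 0], [-10, 45, 70, 0, 0, 0], [-15, 70, 70, 0, 0, 0], [-20, 85, 70, 0, 0, 0], [-20, 85, 70, 0, 0, 0]]
  ]
}}

```text
clock: 24.42
tool_pos: [0.5029, -0.1816, 0.2829]
orientation: [-0.001, 0.044, 0.999, 0.0]
wrist_force: [-0.2, 0.2, 0.6]
grip_width: 0.348
```

```bash
python3 - <<'E'
from h import *
d=grab('wrist','w27.png'); o=st(); grab('scene','s27.png')
s=cv2.imread('pics/s27.png'); 
cv2.imwrite('pics/s27a.png',cv2.resize(s[280:430,290:440],None,fx=5,fy=4,interpolation=cv2.INTER_CUBIC))
E
```

```text
t 24.47 tcp [ 0.5034 -0.183   0.2832] q [-5.00e-04  4.37e-02  9.99e-01 -5.00e-04] F [ 0.2  0.1 -0.2] g 0.35 j [-4.950e-01  1.310e-01  1.869e+00 -1.000e-03  1.142e+00 -1.978e+00]
```

View pics/w27.png

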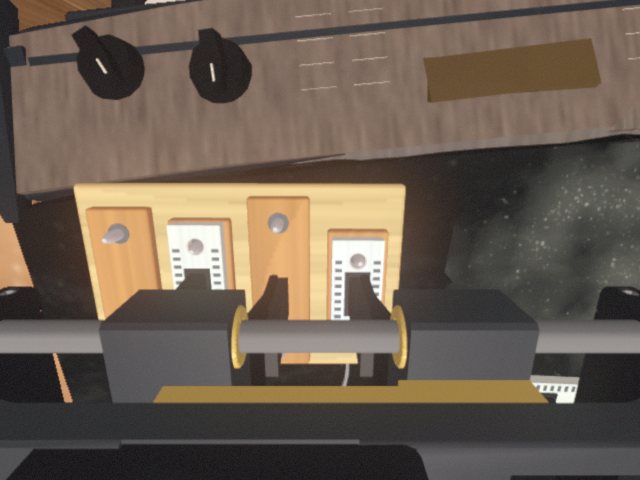

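View pics/s27a.png

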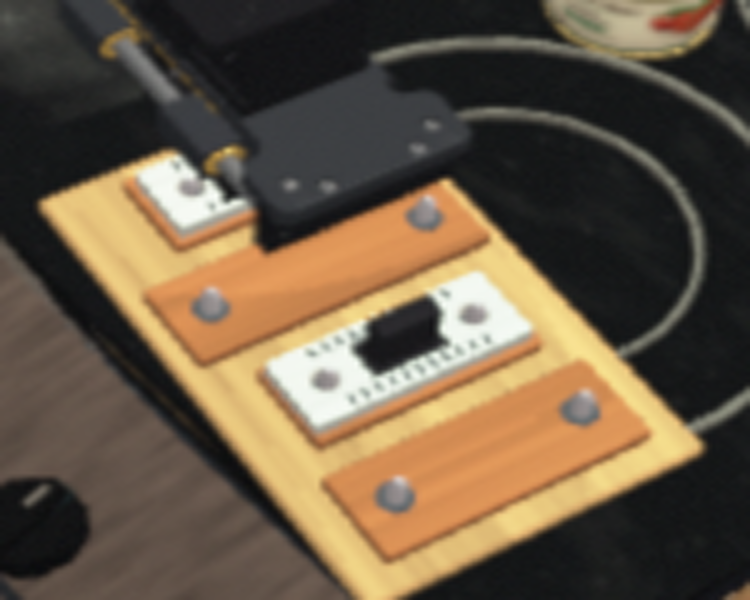

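>>> {"method": "jog_arm", "body": {
  "commands": [
    [[15, 14, 0, 0, 0, 0], [31, 28, 0, 0, 0, 0], [31, 28, -15, 0, 0, 0], [31, 28, -28, 0, 0, 0], [31, 28, -36, 0, 0, 0], [31, 28, -38, 0, 0, 0], [31, 28, -40, 0, 0, 0], [31, 28, -40, 0, 0, 0]]
  ],
  "gripper": 0
}}

```text
clock: 25.18
tool_pos: [0.5345, -0.1567, 0.243]
orientation: [-0.001, 0.045, 0.999, -0.001]
wrist_force: [1.3, -0.2, -0.3]
grip_width: 0.009
```

>>> {"method": "jog_arm", "body": {
  "commands": [
    [[0, 0, -1, 0, 0, 0], [0, 0, -2, 0, 0, 0], [0, 0, -3, 0, 0, 0], [0, 0, -4, 0, 0, 0], [0, 0, -4.5, 0, 0, 0], [0, 0, -4.5, 0, 0, 0]]
  ]
}}

```text
clock: 25.68
tool_pos: [0.5351, -0.1564, 0.2406]
orientation: [0.0, 0.045, 0.999, -0.001]
wrist_force: [-3.9, 0.6, 10.3]
grip_width: 0.001
```

>>> {"method": "jog_arm", "body": {
  "commands": [
    [[0, 0, 20, 0, 0, 0], [0, 0, 45, 0, 0, -5], [15, 18, 60, 0, 0, -11], [33, 38, 60, 0, 0, -17], [50, 60, 60, 0, 0, -23], [68, 80, 60, 0, 0, -29], [85, 102, 60, 0, 0, -35], [103, 122, 60, 0, 0, -41]]
  ],
  "gripper": 35
}}

```text
clock: 26.35
tool_pos: [0.6385, -0.0328, 0.2993]
orientation: [-0.0, 0.394, 0.919, -0.001]
wrist_force: [0.4, -1.0, -0.5]
grip_width: 0.341
```

>>> {"method": "jog_arm", "body": {
  "commands": [
    [[8, 10, 0, 0, 0, -7], [15, 20, 0, 0, 0, -14], [18, 22, -5, 0, 0, -21], [18, 22, -15, 0, 0, -28], [18, 22, -25, 0, 0, -35], [18, 22, -35, 0, 0, -42], [18, 22, -40, 0, 0, -49], [18, 22, -40, 0, 0, -51.5]]
  ]
}}

```text
clock: 27.02
tool_pos: [0.6552, -0.012, 0.2572]
orientation: [-0.002, 0.755, 0.656, -0.001]
wrist_force: [-0.0, 0.6, 1.0]
grip_width: 0.352
```

```bash
python3 - <<'E'
from h import *
d=grab('wrist','w28.png'); o=st(); 
E
```

```text
t 27.07 tcp [ 0.6555 -0.0121  0.2579] q [-0.0012  0.7543  0.6566 -0.001 ] F [ 0.5  0.7 -0.4] g 0.351 j [-0.139  0.427  1.556  0.     1.162 -0.   ]
```

View pics/w28.png

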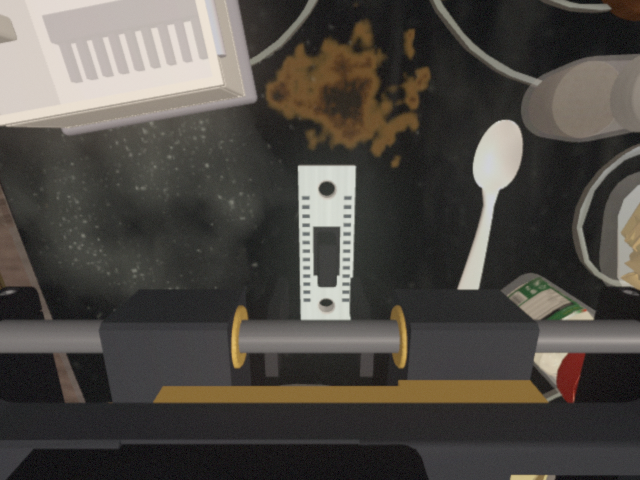

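```bash
python3 - <<'E'
from h import *
d=grab('wrist'); st()
a=px2w(d,327,188.5,.01);b=px2w(d,327,306,.01);v=a-b;print((a+b)/2,np.linalg.norm(v),np.degrees(np.arctan2(v[1],v[0])))
t=grab('top','t28.png')
for u,v,z in((347,165,.09),(347,165,.05),(292,159,.08),(379,187,.06)): print(u,v,z,px2w(t,u,v,z))
a=cv2.imread('pics/t28.png'); cv2.imwrite('pics/t28a.png',cv2.resize(a[90:320,170:480],None,fx=2.5,fy=2.5,interpolation=cv2.INTER_CUBIC))
E
```

```text
t 27.12 tcp [ 0.6557 -0.0121  0.2586] q [-8.000e-04  7.525e-01  6.585e-01 -7.000e-04] F [ 0.   0.6 -0.3] g 0.355 j [-0.139  0.426  1.555 -0.     1.162 -0.006]
[ 0.65932585 -0.0107333   0.01      ] 0.08271324259675465 82.46946377019535
347 165 0.09 [ 0.78533727 -0.07464479  0.09      ]
347 165 0.05 [ 0.79462936 -0.07642803  0.05      ]
292 159 0.08 [0.80041428 0.06067185 0.08      ]
379 187 0.06 [ 0.73791076 -0.15612863  0.06      ]
```

View pics/t28a.png

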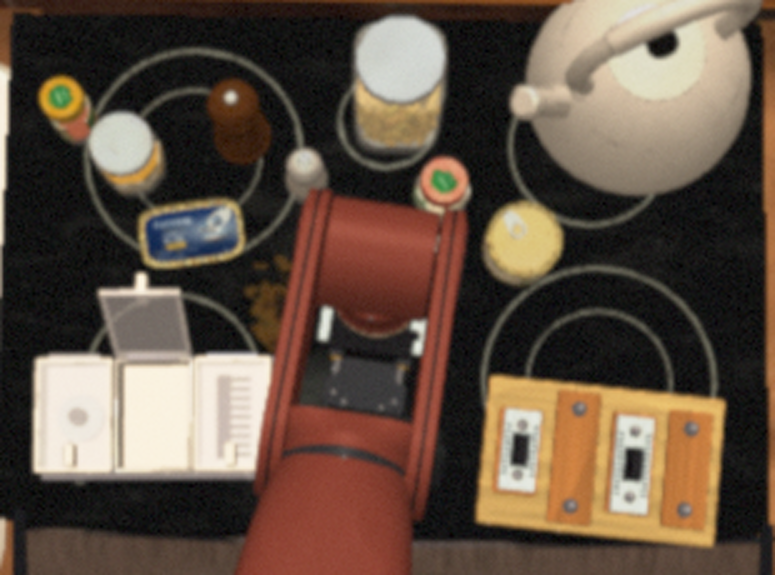

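>>> {"method": "jog_arm", "body": {
  "commands": [
    [[1, 1, -15, 0, 0, 0], [2.5, 1.5, -30, 0, 0, 0], [2.5, 1.5, -42, 0, 0, 0], [2.5, 1.5, -52, 0, 0, 0], [2.5, 1.5, -59, 0, 0, 0], [2.5, 1.5, -62.5, 0, 0, 0], [2.5, 1.5, -62.5, 0, 0, 0]]
  ]
}}

```text
clock: 27.75
tool_pos: [0.6578, -0.0106, 0.1949]
orientation: [-0.001, 0.752, 0.659, -0.001]
wrist_force: [0.5, 0.3, 0.0]
grip_width: 0.349
```

>>> {"method": "jog_arm", "body": {
  "commands": [
    [[0, 0, 0, 0, 0, 0], [0, 0, 0, 0, 0, 0], [0, 0, 0, 0, 0, 0], [0, 0, 0, 0, 0, 0], [0, 0, 0, 0, 0, 0], [0, 0, 0, 0, 0, 0]]
  ],
  "gripper": 0
}}

```text
clock: 28.25
tool_pos: [0.6588, -0.0108, 0.1974]
orientation: [0.0, 0.752, 0.659, 0.0]
wrist_force: [-0.2, -0.5, 2.6]
grip_width: 0.136
```

>>> {"method": "jog_arm", "body": {
  "commands": [
    [[0, 0, 15, 0, 0, 0], [0, 0, 35, 0, 0, 0], [-5, -5, 60, 0, 0, 5], [-15, -20, 85, 0, 0, 11], [-30, -40, 100, 0, 0, 18], [-45, -65, 105, 0, 0, 25], [-60, -90, 105, 0, 0, 32], [-75, -117, 105, 0, 0, 39]]
  ]
}}

```text
clock: 28.92
tool_pos: [0.5828, -0.1282, 0.3036]
orientation: [0.001, 0.486, 0.874, -0.0]
wrist_force: [0.5, -0.4, -0.6]
grip_width: 0.135
```

>>> {"method": "jog_arm", "body": {
  "commands": [
    [[-10, -28, 0, 0, 0, 7], [-20, -56, 0, 0, 0, 14], [-30, -84, 0, 0, 0, 21], [-40, -112, 0, 0, 0, 28], [-48, -140, 0, 0, 0, 35], [-56, -168, 0, 0, 0, 42], [-64.5, -190, 0, 0, 0, 48], [-64.5, -198.5, -10, 0, 0, 53.5]]
  ]
}}

```text
clock: 29.58
tool_pos: [0.518, -0.3297, 0.2947]
orientation: [0.001, 0.043, 0.999, -0.003]
wrist_force: [1.5, 0.7, 0.5]
grip_width: 0.135
```

>>> {"method": "jog_arm", "body": {
  "commands": [
    [[0, 0, -10, 0, 0, 0], [0, 0, -25, 0, 0, 0], [0, 0, -38, 0, 0, 0], [0, 0, -46, 0, 0, 0], [0, 0, -46, 0, 0, 0], [0, 0, -46, 0, 0, 0]]
  ]
}}

```text
clock: 30.08
tool_pos: [0.5189, -0.3254, 0.2449]
orientation: [-0.001, 0.045, 0.999, -0.0]
wrist_force: [0.4, 0.2, -0.6]
grip_width: 0.129
```

```bash
python3 - <<'E'
from h import *
d=grab('wrist','w29.png'); o=st(); 
a=cv2.imread('pics/w29.png'); cv2.imwrite('pics/w29a.png',cv2.resize(a[130:310,180:450],None,fx=2.9,fy=2.9,interpolation=cv2.INTER_CUBIC))
E
```

```text
t 30.13 tcp [ 0.5192 -0.3257  0.2458] q [-1.00e-04  4.46e-02  9.99e-01 -6.00e-04] F [-0.   0.5 -0.6] g 0.137 j [-6.890e-01  3.500e-01  1.684e+00 -1.000e-03  1.107e+00 -2.170e+00]
```

View pics/w29a.png

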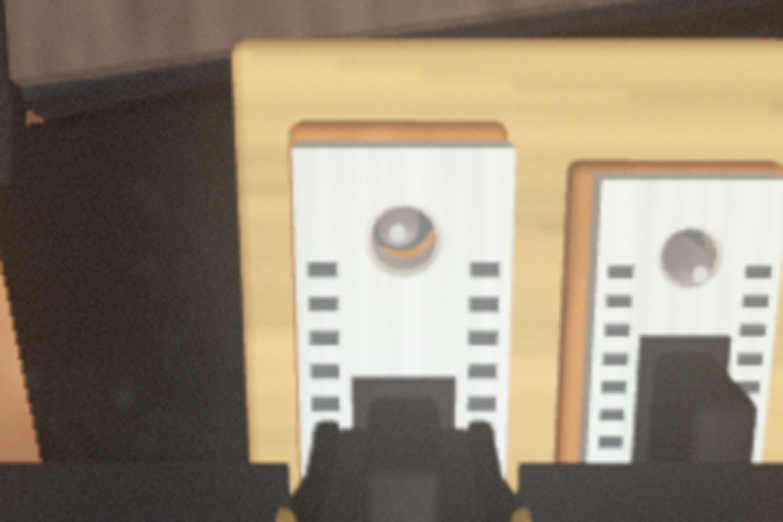

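>>> {"method": "jog_arm", "body": {
  "commands": [
    [[1, -0.3, -2, 0, 0, 0], [2, -0.5, -6, 0, 0, 0], [2, -0.5, -10, 0, 0, 0], [2, -0.5, -14, 0, 0, 0], [2, -0.5, -16, 0, 0, 0], [2, -0.5, -16, 0, 0, 0]]
  ]
}}

```text
clock: 30.63
tool_pos: [0.5206, -0.3265, 0.2286]
orientation: [-0.001, 0.045, 0.999, -0.0]
wrist_force: [-0.0, 0.2, -0.8]
grip_width: 0.136
```

```bash
python3 - <<'E'
from h import *
d=grab('wrist','w30.png'); o=st(); 
a=cv2.imread('pics/w30.png'); cv2.imwrite('pics/w30a.png',cv2.resize(a[150:310,200:440],None,fx=3.3,fy=3.3,interpolation=cv2.INTER_CUBIC))
E
```

```text
t 30.68 tcp [ 0.5206 -0.3266  0.229 ] q [-5.00e-04  4.47e-02  9.99e-01 -4.00e-04] F [-1.1 -0.7 -0.3] g 0.135 j [-6.880e-01  3.770e-01  1.685e+00 -1.000e-03  1.080e+00 -2.169e+00]
```

View pics/w30a.png

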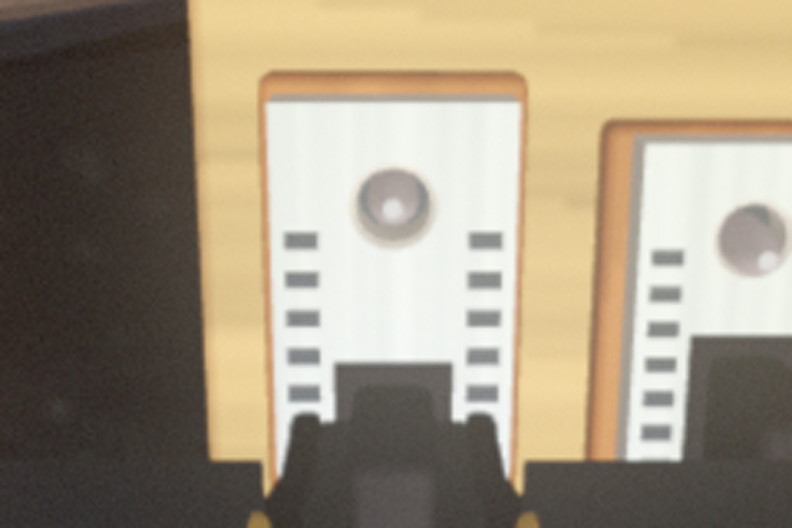

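>>> {"method": "jog_arm", "body": {
  "commands": [
    [[0, 0, -2, 0, 0, 0], [0, 0, -4.5, 0, 0, 0], [0, 0, -7, 0, 0, 0], [0, 0, -9.5, 0, 0, 0], [0, 0, -11.5, 0, 0, 0], [0, 0, -12, 0, 0, 0], [0, 0, -12, 0, 0, 0]]
  ]
}}

```text
clock: 31.27
tool_pos: [0.5208, -0.3266, 0.2172]
orientation: [-0.0, 0.045, 0.999, -0.001]
wrist_force: [-0.1, 0.4, -0.4]
grip_width: 0.136
```

>>> {"method": "jog_arm", "body": {
  "commands": [
    [[0, 0, -1.5, 0, 0, 0], [0, 0, -3, 0, 0, 0], [0, 0, -4, 0, 0, 0], [0, 0, -4, 0, 0, 0]]
  ]
}}

```text
clock: 31.6
tool_pos: [0.5211, -0.3269, 0.2154]
orientation: [0.0, 0.045, 0.999, -0.001]
wrist_force: [-4.5, 2.6, 10.9]
grip_width: 0.138
```

```bash
python3 - <<'E'
from h import *
d=grab('wrist','w31.png'); o=st(); 
a=cv2.imread('pics/w31.png'); cv2.imwrite('pics/w31a.png',cv2.resize(a[150:310,200:440],None,fx=3.3,fy=3.3,interpolation=cv2.INTER_CUBIC))
E
```

```text
t 31.65 tcp [ 0.5211 -0.3269  0.2154] q [ 1.00e-04  4.46e-02  9.99e-01 -9.00e-04] F [-4.4  3.5 10.5] g 0.135 j [-6.880e-01  3.960e-01  1.689e+00 -2.000e-03  1.055e+00 -2.169e+00]
```

View pics/w31a.png

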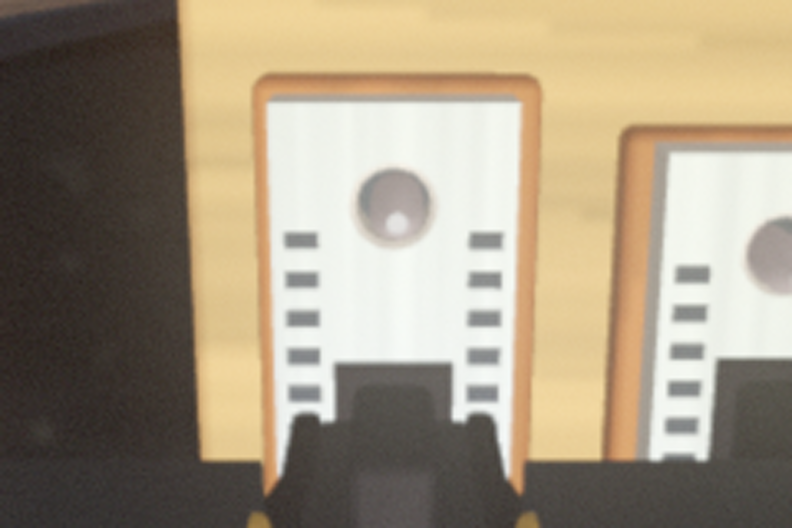

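>>> {"method": "jog_arm", "body": {
  "commands": [
    [[0, 0, 2, 0, 0, 0], [0, 0, 2, 0, 0, 0], [0, 0, 2, 0, 0, 0], [0, 0, 2, 0, 0, 0]]
  ],
  "gripper": 35
}}

```text
clock: 31.98
tool_pos: [0.5208, -0.3267, 0.2154]
orientation: [-0.0, 0.045, 0.999, -0.001]
wrist_force: [-0.6, -0.7, -0.4]
grip_width: 0.322
```

>>> {"method": "jog_arm", "body": {
  "commands": [
    [[0, 0, 15, 0, 0, 0], [0, 0, 30, 0, 0, 0], [-2, 0, 40, 0, 0, 0], [-2, 0, 40, 0, 0, 0], [-2, 0, 40, 0, 0, 0], [-2, 0, 40, 0, 0, 0]]
  ],
  "gripper": 0
}}

```text
clock: 32.48
tool_pos: [0.5186, -0.3265, 0.2548]
orientation: [-0.0, 0.045, 0.999, -0.0]
wrist_force: [-0.2, 0.0, 1.0]
grip_width: 0.031
```

>>> {"method": "jog_arm", "body": {
  "commands": [
    [[0, 0, -4, 0, 0, 0], [0, 0, -8, 0, 0, 0], [0, 0, -11, 0, 0, 0], [0, 0, -13, 0, 0, 0], [0, 0, -15, 0, 0, 0], [0, 0, -16, 0, 0, 0], [0, 0, -16, 0, 0, 0]]
  ]
}}

```text
clock: 33.07
tool_pos: [0.5188, -0.3265, 0.2406]
orientation: [-0.001, 0.045, 0.999, -0.0]
wrist_force: [-5.2, 4.5, 10.5]
grip_width: 0.005
```

>>> {"method": "jog_arm", "body": {
  "commands": [
    [[0, 0, 12, 0, 0, 0], [2, 20, 18, 0, 0, 0], [4, 45, 18, 0, 0, 0], [5, 57, 18, 0, 0, 0], [5, 57, 10, 0, 0, 0], [5, 57, 4, 0, 0, 0], [5, 57, 0, 0, 0, 0], [5, 57, 0, 0, 0, 0]]
  ]
}}

```text
clock: 33.73
tool_pos: [0.5239, -0.2702, 0.2406]
orientation: [-0.001, 0.045, 0.999, -0.0]
wrist_force: [-4.4, 6.3, 15.0]
grip_width: 0.005
```

>>> {"method": "jog_arm", "body": {
  "commands": [
    [[0, 0, 20, 0, 0, 0], [0, 0, 50, 0, 0, 0], [3, 20, 80, 0, 0, 0], [10, 50, 95, 0, 0, 0], [20, 85, 100, 0, 0, 0], [35, 122, 100, 0, 0, 0], [50, 160, 100, 0, 0, 0], [65, 200, 100, 0, 0, 0]]
  ]
}}

```text
clock: 34.4
tool_pos: [0.589, -0.0704, 0.3392]
orientation: [-0.0, 0.046, 0.999, -0.001]
wrist_force: [1.1, 0.7, -0.3]
grip_width: 0.011
```

```bash
python3 - <<'E'
from h import *
o=st(); grab('top','t32.png'); grab('scene','s32.png')
s=cv2.imread('pics/s32.png'); cv2.imwrite('pics/s32a.png',cv2.resize(s[280:430,290:440],None,fx=5,fy=4,interpolation=cv2.INTER_CUBIC))
a=cv2.imread('pics/t32.png'); cv2.imwrite('pics/t32a.png',cv2.resize(a[140:320,170:480],None,fx=2.5,fy=2.5,interpolation=cv2.INTER_CUBIC))
E
```

```text
t 34.4 tcp [ 0.589  -0.0704  0.3392] q [-0.00e+00  4.56e-02  9.99e-01 -9.00e-04] F [ 1.1  0.7 -0.3] g 0.011 j [-0.251  0.199  1.677 -0.002  1.265 -1.73 ]
```

View pics/s32a.png

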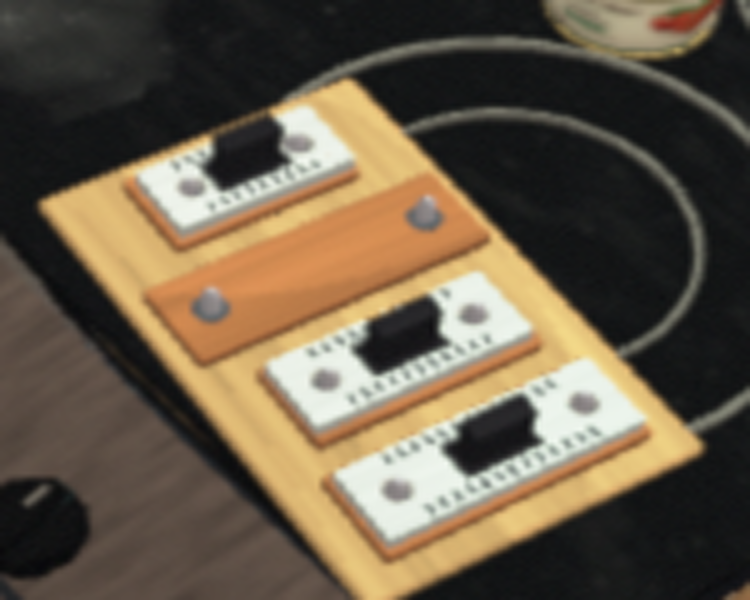

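View pics/t32a.png

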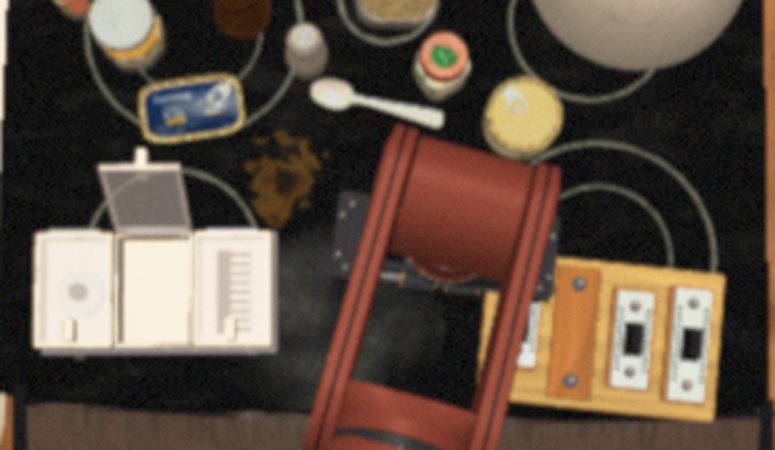

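>>> {"method": "jog_arm", "body": {
  "commands": [
    [[16, 33, 20, 0, 0, 1], [33, 66, 40, 0, 0, 2], [50, 100, 45, 0, 0, 3], [66, 135, 45, 0, 0, 4], [83, 170, 45, 0, 0, 5], [100, 205, 45, 0, 0, 6], [116, 240, 45, 0, 0, 6], [131, 272, 45, 0, 0, 6]]
  ]
}}

```text
clock: 35.17
tool_pos: [0.7207, 0.2017, 0.3831]
orientation: [-0.0, -0.007, 1.0, -0.001]
wrist_force: [-0.5, 0.1, -0.0]
grip_width: 0.007
```

>>> {"method": "jog_arm", "body": {
  "commands": [
    [[0, 4, 0, 0, 0, 0], [0, 4, -15, 0, 0, 0], [0, 4, -35, 0, 0, 0], [0, 4, -52, 0, 0, 0], [0, 4, -64, 0, 0, 0], [0, 4, -67, 0, 0, 0], [0, 4, -67, 0, 0, 0]]
  ]
}}

```text
clock: 35.75
tool_pos: [0.7191, 0.2036, 0.3152]
orientation: [-0.002, -0.007, 1.0, -0.001]
wrist_force: [0.1, -0.5, -0.1]
grip_width: 0.005
```

```bash
python3 - <<'E'
from h import *
o=st(); grab('scene','s33.png')
s=cv2.imread('pics/s33.png'); cv2.imwrite('pics/s33a.png',cv2.resize(s[80:280,170:420],None,fx=3.2,fy=3,interpolation=cv2.INTER_CUBIC))
E
```

```text
t 35.75 tcp [0.7191 0.2036 0.3152] q [-0.0018 -0.0069  1.     -0.0011] F [ 0.1 -0.5 -0.1] g 0.005 j [ 0.171  0.576  1.234 -0.002  1.335 -1.413]
```

View pics/s33a.png

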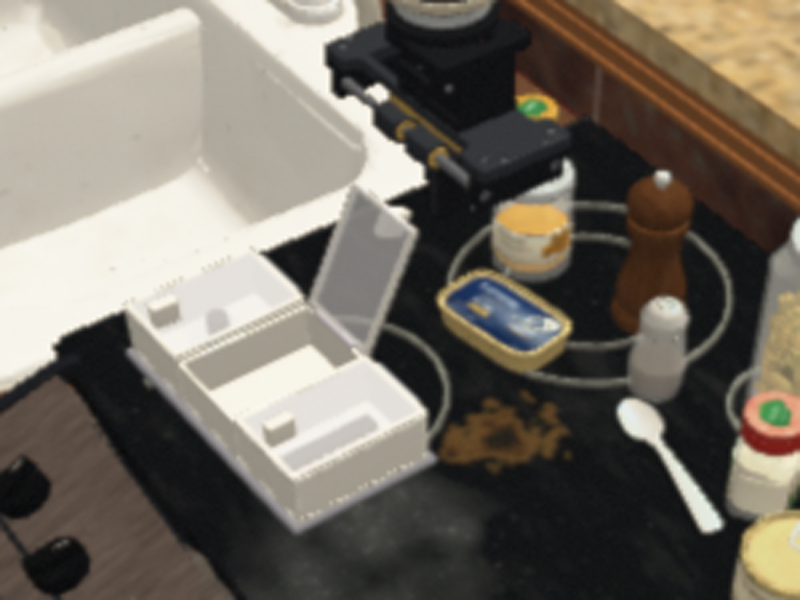

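>>> {"method": "jog_arm", "body": {
  "commands": [
    [[-10, 1, 0, 0, 0, 0], [-22, 1, 0, 0, 0, 0], [-34, 1, 0, 0, 0, 0], [-46, 1, 0, 0, 0, 0], [-58, 1, 0, 0, 0, 0], [-70, 1, 0, 0, 0, 0], [-82, 1, 0, 0, 0, 0], [-94, 1, 0, 0, 0, 0]]
  ]
}}

```text
clock: 36.47
tool_pos: [0.6259, 0.206, 0.3202]
orientation: [0.002, -0.008, 1.0, -0.0]
wrist_force: [-0.3, -0.6, 0.2]
grip_width: 0.003
```

>>> {"method": "jog_arm", "body": {
  "commands": [
    [[-12, 0, 0, 0, 0, 0], [-24, 0, 0, 0, 0, 0], [-36, 0, 0, 0, 0, 0], [-48, 0, 0, 0, 0, 0], [-60, 0, 0, 0, 0, 0], [-70, 0, 0, 0, 0, 0], [-70, 0, 0, 0, 0, 0]]
  ]
}}

```text
clock: 37.05
tool_pos: [0.5548, 0.2063, 0.3194]
orientation: [0.001, -0.008, 1.0, -0.0]
wrist_force: [1.1, 1.1, 0.8]
grip_width: 0.003
```

```bash
python3 - <<'E'
from h import *
o=st(); grab('scene','s34.png')
s=cv2.imread('pics/s34.png'); cv2.imwrite('pics/s34a.png',cv2.resize(s[80:280,170:420],None,fx=3.2,fy=3,interpolation=cv2.INTER_CUBIC))
E
```

```text
t 37.05 tcp [0.5548 0.2063 0.3194] q [ 1.1e-03 -7.9e-03  1.0e+00 -4.0e-04] F [1.1 1.1 0.8] g 0.003 j [ 2.230e-01  2.160e-01  1.698e+00 -1.000e-03  1.226e+00 -1.363e+00]
```

View pics/s34a.png

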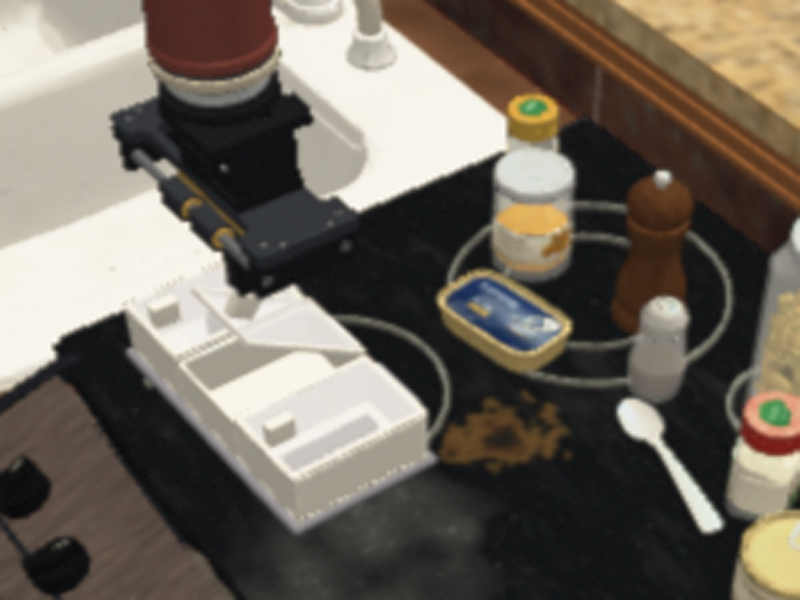

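>>> {"method": "jog_arm", "body": {
  "commands": [
    [[1, 0, -7, 0, 0, 0], [1, 0, -14, 0, 0, 0], [-4, 0, -20, 0, 0, 0], [-8, 0, -27, 0, 0, 0], [-12, 0, -34, 0, 0, 0], [-16, 0, -41, 0, 0, 0], [-19, 0, -48, 0, 0, 0], [-21, 0, -52, 0, 0, 0]]
  ]
}}

```text
clock: 37.77
tool_pos: [0.5336, 0.2063, 0.264]
orientation: [-0.001, -0.008, 1.0, -0.001]
wrist_force: [-0.0, -0.6, 0.2]
grip_width: 0.005
```

>>> {"method": "jog_arm", "body": {
  "commands": [
    [[-1, 0, -2, 0, 0, 0], [-2, 0, -4, 0, 0, 0], [-2, 0, -6, 0, 0, 0], [-2, 0, -7, 0, 0, 0], [-2, 0, -7, 0, 0, 0]]
  ]
}}

```text
clock: 38.18
tool_pos: [0.5328, 0.2064, 0.2623]
orientation: [0.0, -0.008, 1.0, -0.001]
wrist_force: [-12.0, -3.9, 24.2]
grip_width: 0.004
```

```bash
python3 - <<'E'
from h import *
o=st(); grab('scene','s35.png')
s=cv2.imread('pics/s35.png'); cv2.imwrite('pics/s35a.png',cv2.resize(s[80:280,170:420],None,fx=3.2,fy=3,interpolation=cv2.INTER_CUBIC))
E
```

```text
t 38.18 tcp [0.5328 0.2064 0.2623] q [ 1.0e-04 -7.9e-03  1.0e+00 -9.0e-04] F [-12.   -3.9  24.2] g 0.004 j [ 0.232  0.239  1.788 -0.002  1.115 -1.354]
```

View pics/s35a.png

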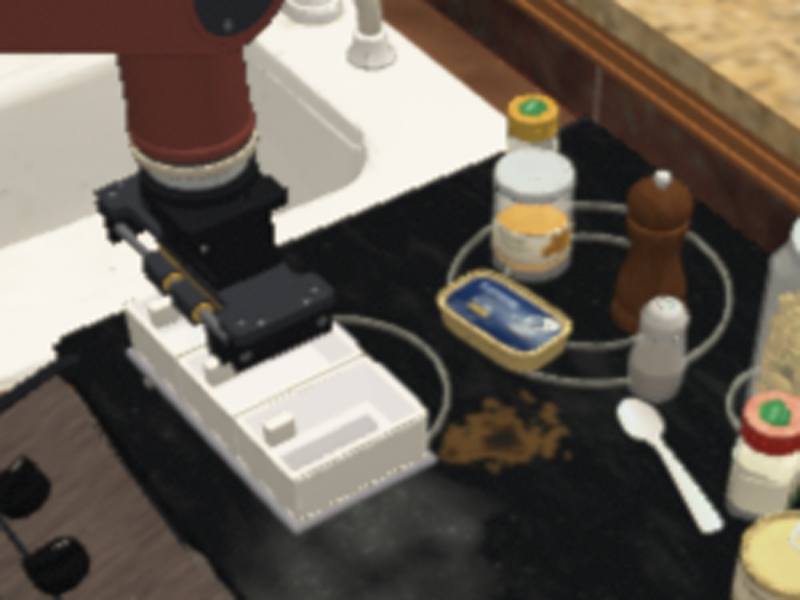

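Contact at tip z ≈ 0.080, which is the shut fin-top height, with a solid reaction. Retreat and look at everything.

>>> {"method": "jog_arm", "body": {
  "commands": [
    [[0, 0, 15, 0, 0, 0], [0, 0, 40, 0, 0, 0], [-10, 10, 70, 0, 0, 0], [-30, 40, 100, 0, 0, 0], [-55, 75, 120, 0, 0, 0], [-80, 110, 130, 0, 0, 0], [-105, 145, 130, 0, 0, 0], [-125, 180, 130, 0, 0, 0]]
  ]
}}

```text
clock: 38.9
tool_pos: [0.413, 0.3768, 0.3904]
orientation: [0.001, -0.007, 1.0, 0.0]
wrist_force: [0.7, 0.4, -0.3]
grip_width: 0.007
```

```bash
python3 - <<'E'
from h import *
o=st(); grab('scene','s36.png'); grab('top','t36.png')
s=cv2.imread('pics/s36.png'); cv2.imwrite('pics/s36a.png',cv2.resize(s[130:430,190:460],None,fx=2.9,fy=2,interpolation=cv2.INTER_CUBIC))
a=cv2.imread('pics/t36.png'); cv2.imwrite('pics/t36a.png',cv2.resize(a[140:320,170:480],None,fx=2.5,fy=2.5,interpolation=cv2.INTER_CUBIC))
E
```

```text
t 38.9 tcp [0.413  0.3768 0.3904] q [ 1.4e-03 -7.3e-03  1.0e+00  3.0e-04] F [ 0.7  0.4 -0.3] g 0.007 j [ 5.990e-01  7.300e-02  1.718e+00 -1.000e-03  1.348e+00 -9.860e-01]
```

View pics/s36a.png

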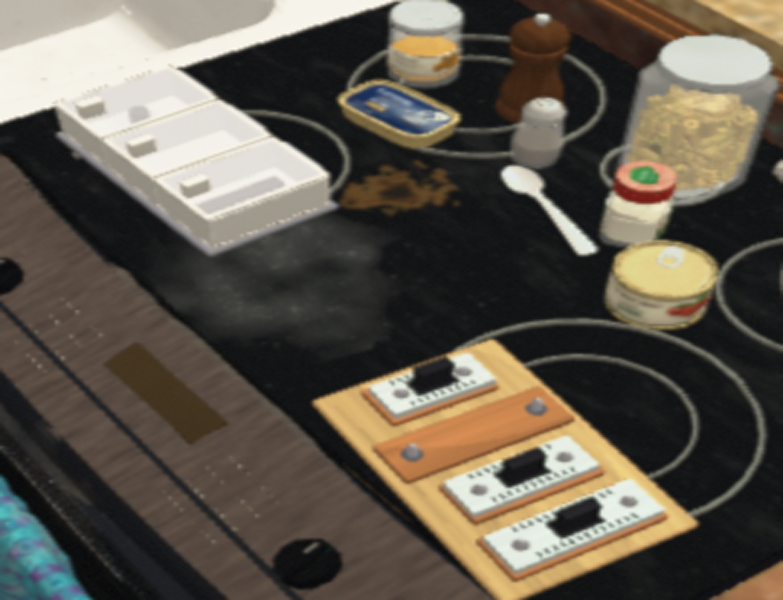

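View pics/t36a.png

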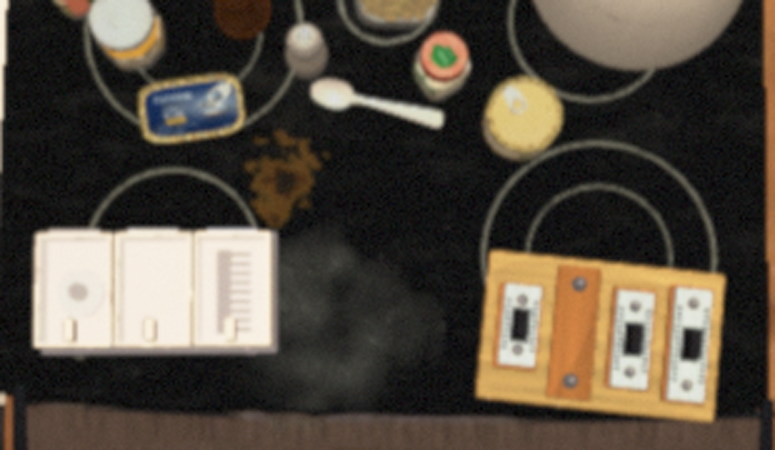

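>>> {"method": "jog_arm", "body": {
  "commands": [
    [[0, 0, 0, 0, 0, 0], [0, 0, 0, 0, 0, 0], [0, 0, 0, 0, 0, 0], [0, 0, 0, 0, 0, 0]]
  ]
}}

```text
clock: 39.33
tool_pos: [0.4149, 0.3744, 0.3881]
orientation: [-0.0, -0.007, 1.0, -0.001]
wrist_force: [-0.1, 0.1, 0.1]
grip_width: 0.004
```

```bash
python3 - <<'E'
from h import *
print(r.hand_in()); st()
E
```

```text
the job is handed in; nothing more can be done
None
the job is handed in; nothing more can be done
```

The job is handed in at about 39 s of the 200 s allowed, and hand-in reports no verdict. I opened only the smallest insert's compartment, seated that insert on its base, seated the second smallest and second longest inserts on theirs, then shut the lid again. The longest insert is absent, so its base stays empty.

**Seating:** I pressed on each grip fin with the closed fingers. All three stopped at the same height (TCP z 0.2406 m), which matches fully down. The last scene and top pictures show all three flat and in line on their bases.

**Lids and bystanders:** the lid stopped at the height expected when shut, and the pictures show all three lids closed. The tins and spoon show no visible movement. The arm was clear of everything at the end.

**Checks that disagreed or went wrong:**
- **Lid height:** the wrist camera placed the lid top about 9 mm too low, so the fingertips pressed on the lid with about 50 N when I first gripped its fin. That is above the 40 N limit on the arm and gripper body; it was the fingertips that touched, so I believe it doesn't count, but I can't confirm that.
- **Smallest insert's position:** the wrist camera's position for the base was about 3–4 mm off along x. The insert caught about 4 mm high on the pins and only dropped fully down when released. I confirmed it by the press check.

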